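# Right and charge the fallen crucibles, then flux them

## Task

The crucibles have been knocked over: stand every one of them upright, with its whole foot on the cream kiln board, and put one copper piece and one silver piece from the tray into each. When all are standing and charged, press the flux sprayer's red nozzle cap fully down and let it come back up. Do not shift the pliers, the scriber or the steel block, and leave any spare pieces of metal out of the crucibles.

Things in the scene. Friction and masses are not known exactly. Their poses are not given: they have to be found in the camera images.
- crucible_a: Dark graphite crucible, an open round pot: 60 mm tall, outside diameter 40 mm at the foot widening to 50 mm at the mouth, wall 4.5 mm, floor 6 mm thick, 100 to 180 g. Origin: centre of the underside of its foot; its z axis runs from foot to mouth. It starts fallen on its side on the bench with its mouth roughly towards the robot. Two or three of the three crucibles are present; None if absent.
- crucible_b: Another crucible, exactly like crucible_a (None if absent).
- crucible_c: Another crucible, exactly like crucible_a (None if absent).
- crucible_a_in (a point): Middle of the hollow of crucible_a, on its axis 30 mm above the underside of its foot (None if absent). The hollow is 31 mm wide at its floor, 41 mm at the mouth.
- crucible_b_in (a point): Middle of the hollow of crucible_b, on its axis 30 mm above the underside of its foot (None if absent). The hollow is 31 mm wide at its floor, 41 mm at the mouth.
- crucible_c_in (a point): Middle of the hollow of crucible_c, on its axis 30 mm above the underside of its foot (None if absent). The hollow is 31 mm wide at its floor, 41 mm at the mouth.
- copper_a: Sawn piece of square red copper bar, 12 x 12 x 15 mm, about 20 g. Origin at its centre, z along its 15 mm length. Starts standing in one of the tray's pockets, 8 mm of it showing above the tray top. Which pocket varies.
- silver_a: Sawn piece of square bright silver bar, 12 x 12 x 15 mm, about 20 g. Origin at its centre, z along its 15 mm length. Starts standing in one of the tray's pockets, 8 mm of it showing above the tray top. Which pocket varies.
- copper_b: Another piece exactly like copper_a.
- silver_b: Another piece exactly like silver_a.
- copper_c: Another piece exactly like copper_a.
- silver_c: Another piece exactly like silver_a.
- board: Fixed cream ceramic kiln board lying on the bench, 150 (x) x 270 (y) x 15 (z) mm; it does not move when pushed. Origin: centre of its underside, so its top is 15 mm up.
- tray: Fixed light wood pocket tray, 142 (x) x 100 (y) x 14 (z) mm, with six square pockets 19 mm wide and 7 mm deep at x = -44, 0, 44 and y = -22, 22 mm. Origin: centre of its underside.
- flux_bottle: Flux sprayer: amber bottle 62 mm in diameter, bolted to the bench by a 100 x 100 x 6 mm foot plate behind the board, 186 mm high with its cap. It does not move. Origin: centre of the foot plate's underside.
- flux_cap (a joint): Travel in m of the sprayer's red nozzle cap: 0 = up, 0.008 = fully down. A spring holds it up: about 3 N to start it, about 8.5 N fully down; it comes back up when let go.
- flux_cap_top (a point): Centre of the flat top of the red nozzle cap, 30 mm in diameter, 186 mm above the bench when up. Press it straight down here.
- pliers: Bystander: small pliers with yellow handles lying on the bench, about 135 mm long, 14 mm high. Origin near the middle, underneath.
- scriber: Bystander: brass-handled scriber, about 125 mm long, 10 mm thick, lying on the bench. Origin near its middle.
- block: Bystander: steel bench block, 80 x 80 x 22 mm. Origin: centre of its underside.
Not all that is in view belongs to the job. Leave any brown look-alike of the crucible_c alone. What is shaped like the crucible_b but blue is not meant.

How it is judged (in metres and radians):
On the way, in this order (a step that is already met when the one before it is completed fails the run):
1. every crucible stands upright on the board with one copper and one silver piece in it (angle between each of crucible_a, crucible_b, crucible_c's own z axis and vertical below 0.12 rad and x of crucible_a in the frame of board between -0.058 and 0.058 m and y of crucible_a in the frame of board between -0.118 and 0.118 m and z of crucible_a in the frame of board between 0.01 and 0.02 m and distance between any of copper_a, copper_b, copper_c and crucible_a_in below 0.024 m and not (distance between each of copper_a, copper_b and crucible_a_in below 0.024 m) and not (distance between each of copper_a, copper_c and crucible_a_in below 0.024 m) and not (distance between each of copper_b, copper_c and crucible_a_in below 0.024 m) and distance between any of silver_a, silver_b, silver_c and crucible_a_in below 0.024 m and not (distance between each of silver_a, silver_b and crucible_a_in below 0.024 m) and not (distance between each of silver_a, silver_c and crucible_a_in below 0.024 m) and not (distance between each of silver_b, silver_c and crucible_a_in below 0.024 m) and x of crucible_b in the frame of board between -0.058 and 0.058 m and y of crucible_b in the frame of board between -0.118 and 0.118 m and z of crucible_b in the frame of board between 0.01 and 0.02 m and distance between any of copper_a, copper_b, copper_c and crucible_b_in below 0.024 m and not (distance between each of copper_a, copper_b and crucible_b_in below 0.024 m) and not (distance between each of copper_a, copper_c and crucible_b_in below 0.024 m) and not (distance between each of copper_b, copper_c and crucible_b_in below 0.024 m) and distance between any of silver_a, silver_b, silver_c and crucible_b_in below 0.024 m and not (distance between each of silver_a, silver_b and crucible_b_in below 0.024 m) and not (distance between each of silver_a, silver_c and crucible_b_in below 0.024 m) and not (distance between each of silver_b, silver_c and crucible_b_in below 0.024 m) and x of crucible_c in the frame of board between -0.058 and 0.058 m and y of crucible_c in the frame of board between -0.118 and 0.118 m and z of crucible_c in the frame of board between 0.01 and 0.02 m and distance between any of copper_a, copper_b, copper_c and crucible_c_in below 0.024 m and not (distance between each of copper_a, copper_b and crucible_c_in below 0.024 m) and not (distance between each of copper_a, copper_c and crucible_c_in below 0.024 m) and not (distance between each of copper_b, copper_c and crucible_c_in below 0.024 m) and distance between any of silver_a, silver_b, silver_c and crucible_c_in below 0.024 m and not (distance between each of silver_a, silver_b and crucible_c_in below 0.024 m) and not (distance between each of silver_a, silver_c and crucible_c_in below 0.024 m) and not (distance between each of silver_b, silver_c and crucible_c_in below 0.024 m)), for 0.2 s.
2. with all crucibles standing charged, the nozzle cap is pressed fully down (at least 7 of 8 mm) (all of step 1 and value of joint flux_cap above 0.007 m), for 0.05 s.
At the end, for the whole second after the job is handed in: Every crucible stands upright (within 0.12 rad), its foot wholly on the board (centre within 58 mm of the board's in board x, 118 mm in y), with exactly one copper and one silver piece inside below the rim; the cap is back up (within 1.5 mm); all at rest (all of step 1 and value of joint flux_cap below 0.0015 m and linear speed of each of crucible_a, crucible_b, crucible_c, copper_a, copper_b, copper_c, silver_a, silver_b, silver_c below 0.02 m/s); the robot touches nothing.
It fails at once if the pliers is moved by more than 20 mm (distance of pliers from where it was at the start of the episode above 0.02 m).
It fails at once if the scriber is moved by more than 20 mm (distance of scriber from where it was at the start of the episode above 0.02 m).
It fails at once if the block is moved by more than 20 mm (distance of block from where it was at the start of the episode above 0.02 m).
Of crucible_a, crucible_b, crucible_c only 2 to 3 are there at a start; the rules pass over those that are not, and their reading is None.
At some moment in a run one of crucible_a, crucible_b, crucible_c may be knocked a few centimetres aside while the robot is not near it.
Once in a run the grip may slacken for a moment while it holds something.
It also fails if it takes over 210 s, if anything falls off the work surface, if the arm or the gripper's body presses on something with over 40 N, if the wrist force passes 120 N, or if a joint passes its speed limit or range.

## Robot

A 7-joint arm with a two-finger parallel gripper is mounted at the origin on the work surface. World frame = base frame: x ahead of the robot, y to its left, z up, the work surface at z = 0. Lengths are in m, angles in degrees, forces in N, time in s.
With the tool pointing down it reaches from about 0.425 to 0.875 m from the base axis. Payload 4.7 kg.
Tool frame: the origin (TCP) lies at the centre of the arm's flange, where the gripper is bolted on; the fingertips stand 182 mm ahead of it and the grasp point (between the pads) lies 164 mm ahead of it (env.grip_depth is the distance from the TCP to the grasp point, in m); z points along the fingers, y is the line along which they close (so a half turn about z gives the same grasp; the last joint's range is limited). The gripper opens to 87 mm and grips with 3 to 60 N. Pads are 19 mm wide; open, the fingers measure 117 mm over their backs; the gripper's body (75 mm by 190 mm) begins 51 mm behind the grasp point.
Start: joints at [73.574, 18.392, -4.016, 83.108, 1.295, 78.541, -3.26], TCP at [0.193, -0.621, 0.405] pointing down, gripper open.
Joint ranges: [-163.93, 163.93], [-17.29, 119.83], [-79.2, 71.16], [3.27, 140.29], [-89.18, 269.18], [5.43, 117.66], [-154.24, 154.24]. Speed limits (degrees/s): [147.25, 147.25, 180, 180, 180, 180, 180].

## Interface

Orientations are given as [roll, pitch, yaw] about the fixed x, y, z axes, in that order (R = Rz(yaw) Ry(pitch) Rx(roll)).
In Python, from cell import env gives the robot as it stands. The module is installed in compiled form; this text tells all that it offers.
- The arm moves only by the tool send_rows, never from a script. Its arguments are lists of equal length, an entry for each row: "xyz": the shift along the tool's x, y, z in m, a list of three; "rotation": the turn, a rotation vector about the tool's x, y, z in rad, a list of three; "jaw": the opening, from 0 (shut) to 1 (fully open). A call has 1 to 20 rows; each row shifts and turns the commanded pose from where the row before left it, along the tool's axes as they then stand; what a row does not reach is not made up. A row lasts 1/10 s, in which the tool goes at most 50 mm and 8.59 degrees, less where a joint would pass 70% of its speed; a pose out of reach is approached as far as the arm can. A call is refused whole if a number of a shift passes 0.05 or a number of a turn 0.15, either way. A call with a gripper value outside its range is refused whole. The fingers move at their own pace and stop on an object; "newtons" is the grip in N (left out, the last holds). Time passes only in rows, so rows that do not move let the fingers close. It gives the time, the measured TCP pose, the force, the opening and the grip force at its end, in the units of the state.
- env.get_obs(): the state, without advancing time (a new reading comes with each control period).
- env.read_camera(name): name is "side" or "top"; returns a dict with "image" (420x560x3 uint8, blue, green, red), "fx", "fy", "cx", "cy" (pixels), "distortion" ([k1, k2, p1, p2, k3] as OpenCV has them; the pictures are not rectified), "R" (3x3) and "t" (3): a world point X has camera coordinates R X + t. Camera axes: x right, y down, z forward; pixel columns grow to the right and rows downward; lengths in m; the calibration is good to about 2 mm. A picture is of the moment at which its call begins. There is no depth.
- env.sign_off(): hands the job in; it is judged then, once.
The state is a dict: "time_s": time; "qpos": joint angles; "joint_velocities": joint speeds; "effort": joint torques, N m; "tool_pos": TCP position; "tool_rot": TCP orientation; "force": force on the tool from outside, world axes, zero at the start; "wrist_torque": the same for the moment, N m; "grip_width": finger opening in m; "grasp_force": force on a finger pad.
Only numpy, scipy, OpenCV 4.12 (cv2) and the standard library are available. Lean on these libraries where they do the work, as an engineer would, in place of code of your own. Each camera call takes 0.05 s, during which the arm holds its last target. There are 200 camera calls.

## Working session

There is one attempt and no reset: what is moved stays moved. The work goes in short steps, Python scripts to look and compute and a tool call to move; the robot and the scene stay as the last step left them, time stands still between calls to the robot, and variables do not carry over. Pictures are saved under pics/ and viewed, at most 14 in all, crops included, and the job is handed in when it is done.

Besides the shell and the picture viewer there is one more tool, called after ">>>" in YAML: its name, and indented under it one key for each argument. send_rows: Moves the arm, as the interface text tells. Its arguments: {"type":"object","properties":{"xyz":{"type":"array"},"rotation":{"type":"array"},"jaw":{"type":"array"},"newtons":{"type":"number"}},"required":["xyz","rotation","jaw"]}

```bash
mkdir -p pics; cat > h.py <<'E'
import numpy as np, cv2
from cell import env
def cam(n):
    c=env.read_camera(n); c['K']=np.array([[c['fx'],0,c['cx']],[0,c['fy'],c['cy']],[0,0,1.]]); c['D']=np.array(c['distortion'],float)
    c['R']=np.array(c['R']);c['t']=np.array(c['t']);return c
def px2w(c,uv,z):
    p=cv2.undistortPoints(np.array(uv,float).reshape(-1,1,2),c['K'],c['D']).reshape(-1,2)
    d=np.c_[p,np.ones(len(p))]@c['R']; o=-c['R'].T@c['t']
    return o+d*((z-o[2])/d[:,2])[:,None]
def w2px(c,X):
    return cv2.projectPoints(np.array(X,float).reshape(-1,3),cv2.Rodrigues(c['R'])[0],c['t'],c['K'],c['D'])[0].reshape(-1,2)
E
python3 - <<'E'
from h import *
for n in ['top','side']:
    c=cam(n); cv2.imwrite(f'pics/{n}0.png',c['image']); print(n,-c['R'].T@c['t'],c['fx'],c['R'].round(2).tolist())
print(env.get_obs(), env.grip_depth)
E
```

```text
top [0.41098099 0.07824407 1.26770853] 461.9852086474698 [[-0.0, -1.0, -0.0], [-0.99, 0.0, -0.14], [0.14, 0.0, -0.99]]
side [ 0.32757271 -0.7620619   0.82347518] 465.8463178890523 [[0.97, -0.24, 0.02], [-0.14, -0.62, -0.77], [0.2, 0.75, -0.63]]
{'time_s': 0.1, 'qpos': array([73.57273693, 18.43439059, -4.01718077, 83.16492992,  1.29571696,
       78.54103076, -3.2604451 ]), 'joint_velocities': array([ 0.03154715, -0.00169588, -0.09477347, -0.09329961, -0.06842837,
        0.01622127,  0.07736509]), 'effort': array([ 2.73395553e-04, -4.92570591e+01, -4.05676877e-01, -3.13396776e+01,
       -6.42216322e-02,  3.95846169e-02,  6.07230345e-05]), 'tool_pos': array([ 0.19252356, -0.62065621,  0.40380177]), 'tool_rot': array([-1.79904923e+02,  5.50183267e-03,  1.72380591e+01]), 'force': array([-0.14167587, -0.12959155, -0.5148526 ]), 'wrist_torque': array([-0.03682443, -0.02374004, -0.00126677]), 'grasp_force': 0.0, 'grip_width': 0.08688931494944978} 0.1635
```

View pics/top0.png

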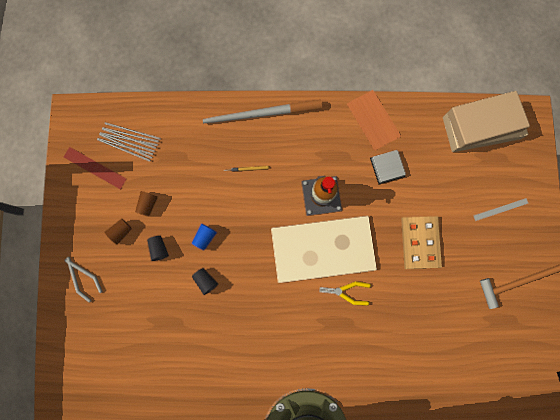

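View pics/side0.png

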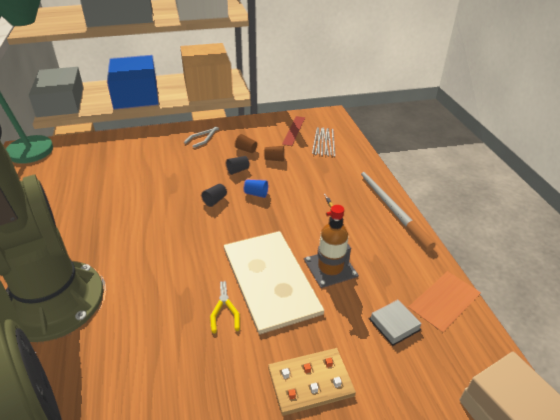

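Top view: the dark pots are at (157,248) and (205,281). The look-alikes are brown at (118,231) and (147,203), and blue at (204,237). So I choose the two dark ones and check them close up.

```bash
python3 - <<'E'
from h import *
c=cam('top'); im=c['image']
a=cv2.resize(im[190:305,95:230],None,fx=4.4,fy=4.4,interpolation=cv2.INTER_CUBIC)
cv2.imwrite('pics/cr1.png',a)
a=cv2.resize(im[165:305,265:450],None,fx=4.2,fy=4.2,interpolation=cv2.INTER_CUBIC)
cv2.imwrite('pics/cr2.png',a)
# board by threshold
print('rough',px2w(c,[(157,248),(205,281),(204,237),(118,231),(147,203)],.022).round(3).tolist())
hsv=cv2.cvtColor(im,cv2.COLOR_BGR2HSV)
m=cv2.inRange(im,(150,190,200),(255,255,255)); m[:, :265]=0;m[:,390:]=0;m[:205]=0
n,l,s,ce=cv2.connectedComponentsWithStats(m); k=1+s[1:,4].argmax(); ys,xs=np.where(l==k)
h=cv2.convexHull(np.c_[xs,ys].astype(np.int32)); W=px2w(c,h.reshape(-1,2),.015)
r=cv2.minAreaRect((W[:,:2]*1000).astype(np.float32)); print('board',r)
print('tray corners',px2w(c,[(404,217),(439,217),(441,268),(404,268)],.014).round(3).tolist())
print('cap',px2w(c,[(328,184)],.186).round(3))
E
```

```text
rough [[0.49, 0.404, 0.022], [0.401, 0.271, 0.022], [0.52, 0.276, 0.022], [0.536, 0.514, 0.022], [0.614, 0.436, 0.022]]
board ((488.0362854003906, -47.91448974609375), (148.22409057617188, 268.93646240234375), 7.207082748413086)
tray corners [[0.575, -0.273, 0.014], [0.575, -0.372, 0.014], [0.434, -0.371, 0.014], [0.435, -0.268, 0.014]]
cap [[ 0.632 -0.044  0.186]]
```

View pics/cr1.png

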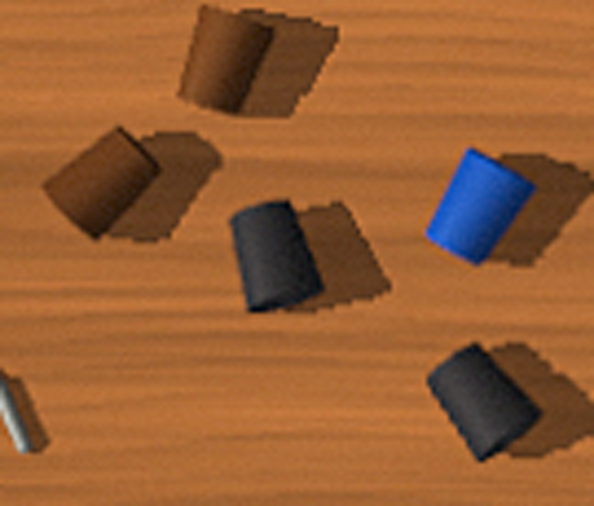

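View pics/cr2.png

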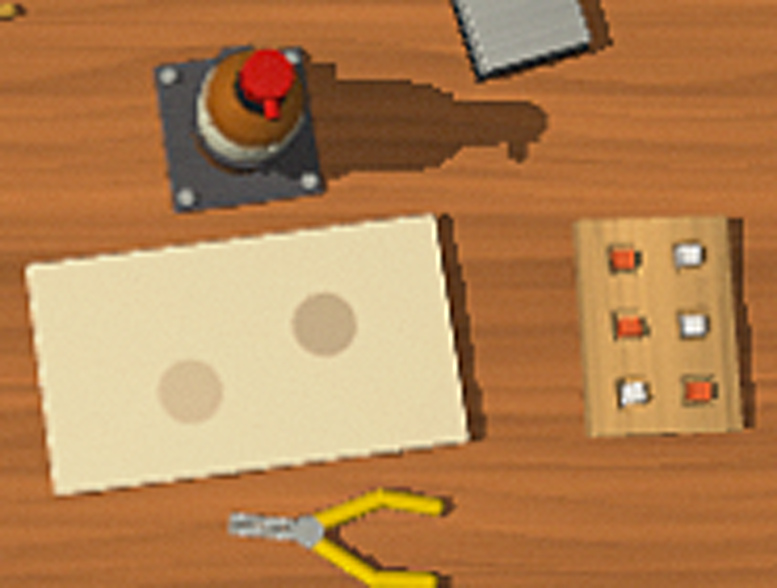

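The crop shows two dark pots, with mouths (the wider ends) towards the robot, plus brown and blue decoys. The tray has copper at crop pixels (624,258), (630,327), (700,390) and silver at (688,255), (692,325), (633,392). Now I fit the poses.

```bash
cat >> h.py <<'E'
from scipy.optimize import minimize
def potmesh(x,y,phi,z0=0.):  # lying; phi = heading foot->mouth; x,y = centre at h=30 of axis
    b=np.arctan2(5,60); ax=np.array([np.cos(phi)*np.cos(b),np.sin(phi)*np.cos(b),np.sin(b)])
    u=np.array([-np.sin(phi),np.cos(phi),0]); v=np.cross(ax,u); th=np.linspace(0,2*np.pi,40)
    c0=np.array([x,y,z0+.0225*np.cos(b)])
    return np.vstack([c0+(h-.03)*ax+r*(np.outer(np.cos(th),u)+np.outer(np.sin(th),v)) for h,r in((0,.02),(.06,.025))])
def potmask(c,uv):
    im=c['image'];m=(im.max(2)<75)&((im.max(2).astype(int)-im.min(2))<24)
    m=cv2.morphologyEx(m.astype(np.uint8),cv2.MORPH_CLOSE,np.ones((3,3)));n,l,s,ce=cv2.connectedComponentsWithStats(m)
    k=min((k for k in range(1,n) if s[k,4]>60),key=lambda k:np.hypot(*(ce[k]-uv)));return (l==k).astype(np.uint8),s[k,4]
def fitpot(cs,x,y,phi,z0=0.):
    ms=[(c,cv2.resize(potmask(c,w2px(c,[[x,y,.0225+z0]])[0])[0]*255,None,fx=4,fy=4,interpolation=cv2.INTER_LINEAR)>127) for c in cs]
    def cost(p):
        t=0
        for c,m in ms:
            h=cv2.convexHull(((w2px(c,potmesh(*p,z0))+.5)*4-.5).astype(np.float32)); q=np.zeros(m.shape,np.uint8)
            cv2.fillConvexPoly(q,np.round(h*16).astype(np.int32),1,shift=4); t+=(q.astype(bool)^m).sum()/m.sum()
        return t
    r=minimize(cost,[x,y,phi],method='Nelder-Mead',options=dict(initial_simplex=np.array([x,y,phi])+np.array([[0,0,0],[.012,0,0],[0,.012,0],[0,0,.3]])));return r.x,r.fun
E
python3 - <<'E'
from h import *
T,S=cam('top'),cam('side')
for x,y,p in((.49,.404,-164),(.401,.271,-141)):
  for cs in ([T],[S],[T,S]):
    q,f=fitpot(cs,x,y,np.radians(p)); print(q[:2].round(4),np.degrees(q[2]).round(1),round(f,3), np.degrees(np.arctan2(q[1],q[0])).round(1))
# tray pieces, tops at z=.022
uv=np.array([(624,258),(630,327),(700,390),(688,255),(692,325),(633,392)])/4.2+[265,165]
print(px2w(T,uv,.022).round(4).tolist())
# cap red
for c in(T,S):
  im=c['image'].astype(int);m=((im[...,2]>150)&(im[...,1]<50)&(im[...,0]<60)).astype(np.uint8);n,l,s,ce=cv2.connectedComponentsWithStats(m);k=1+s[1:,4].argmax();print(s[k],ce[k],px2w(c,ce[k],.180).round(4))
E
```

```text
[0.4915 0.404 ] -163.5 0.152 39.4
[0.4897 0.3994] -181.3 0.241 39.2
[0.4908 0.4036] -164.3 0.457 39.4
[0.4041 0.2739] -140.1 0.141 34.1
[0.4051 0.2743] -130.7 0.325 34.1
[0.4028 0.2738] -138.5 0.488 34.2
[[0.548, -0.2962, 0.022], [0.503, -0.2984, 0.022], [0.4618, -0.3432, 0.022], [0.5499, -0.3389, 0.022], [0.5041, -0.3396, 0.022], [0.4609, -0.2989, 0.022]]
[323 177  12  16 121] [328.26446281 183.07438017] [[ 0.6358 -0.0456  0.18  ]]
[327 206  17   8  80] [336.5125 209.5   ] [[ 0.6376 -0.0433  0.18  ]]
```

>>> send_rows:
  xyz:
    - [0.034, -0.031, 0]
    - [0.034, -0.031, 0]
    - [0.034, -0.031, 0]
    - [0.034, -0.031, 0]
    - [0.034, -0.031, 0]
    - [0.034, -0.031, 0]
    - [0.034, -0.031, 0]
    - [0.034, -0.031, 0]
    - [0.034, -0.031, 0]
    - [0.034, -0.031, 0]
    - [0.034, -0.031, 0]
    - [0.034, -0.031, 0]
    - [0.034, -0.031, 0]
    - [0.005, -0.045, 0]
    - [0.005, -0.045, 0]
    - [0.005, -0.045, 0]
    - [0.005, -0.045, 0]
    - [0.005, -0.045, 0]
    - [0.005, -0.045, 0]
    - [0.005, -0.045, 0]
  rotation:
    - [0, 0, 0]
    - [0, 0, 0]
    - [0, 0, 0]
    - [0, 0, 0]
    - [0, 0, 0]
    - [0, 0, 0]
    - [0, 0, 0]
    - [0, 0, 0]
    - [0, 0, 0]
    - [0, 0, 0]
    - [0, 0, 0]
    - [0, 0, 0]
    - [0, 0, 0]
    - [0, 0, 0]
    - [0, 0, 0]
    - [0, 0, 0]
    - [0, 0, 0]
    - [0, 0, 0]
    - [0, 0, 0]
    - [0, 0, 0]
  jaw: [1, 1, 1, 1, 1, 1, 1, 1, 1, 1, 1, 1, 1, 1, 1, 1, 1, 1, 1, 1]
  newtons: 30

```text
time_s: 2.25
tool_pos: [0.4345, 0.208, 0.405]
tool_rot: [179.9, -0.1, 17.2]
force: [0.0, 0.2, -0.1]
grip_width: 0.0869
grasp_force: 0.0
```

```bash
cat >> h.py <<'E'
from scipy.spatial.transform import Rotation as Ro
def toolR(yaw,tilt): return Ro.from_euler('xyz',[180,0,yaw],degrees=True)*Ro.from_rotvec([0,np.radians(tilt),0])
def go(G,yaw,tilt,back=0,o=None):  # target grasp point; prints tool-frame shift (in present axes), turn, and shift in target axes
    o=o or env.get_obs(); p=o['tool_pos']; R=Ro.from_euler('xyz',o['tool_rot'],degrees=True); Rt=toolR(yaw,tilt)
    t=np.array(G)-(env.grip_depth+back)*Rt.apply([0,0,1])
    print('tcp goal',t.round(4),'now axes',R.inv().apply(t-p).round(4),'goal axes',Rt.inv().apply(t-p).round(4),'turn',(R.inv()*Rt).as_rotvec().round(3))
def st():
    o=env.get_obs(); R=Ro.from_euler('xyz',o['tool_rot'],degrees=True)
    print('t',o['time_s'],'tcp',o['tool_pos'].round(4),o['tool_rot'].round(1),'grasp',(o['tool_pos']+env.grip_depth*R.apply([0,0,1])).round(4),'q',o['qpos'].round(0),'F',o['force'].round(1),'w',round(o['grip_width'],4),'g',round(o['grasp_force'],1))
E
python3 -c "
from h import *
st(); go((.486,.4026,.0228),16,60,.08)"
```

```text
t 2.25 tcp [0.4345 0.208  0.405 ] [ 1.799e+02 -1.000e-01  1.720e+01] grasp [0.4347 0.2078 0.2415] q [  25.   -1.  -52.  105.   -1.   76. -100.] F [ 0.   0.2 -0.1] w 0.0869 g 0.0
tcp goal [0.2833 0.3445 0.1446] now axes [-0.1043 -0.1755  0.2601] goal axes [-0.2794 -0.1729  0.0369] turn [-0.01   1.046  0.02 ]
```

>>> send_rows:
  xyz:
    - [-0.007, -0.035, 0.031]
    - [-0.007, -0.035, 0.031]
    - [-0.007, -0.035, 0.031]
    - [-0.007, -0.035, 0.031]
    - [-0.007, -0.035, 0.031]
    - [0, 0, 0]
    - [0, 0, 0]
    - [0, 0, 0]
    - [0, 0, 0]
    - [0, 0, 0]
    - [0, 0, 0]
    - [0, 0, 0]
    - [0, 0, 0]
    - [0, 0, 0]
  rotation:
    - [0, 0, 0]
    - [0, 0, 0]
    - [0, 0, 0]
    - [0, 0, 0]
    - [0, 0, 0]
    - [0, 0.15, 0]
    - [0, 0.15, 0]
    - [0, 0.15, 0]
    - [0, 0.15, 0]
    - [0, 0.15, 0]
    - [0, 0.15, 0]
    - [0, 0.15, 0]
    - [0, 0, 0]
    - [0, 0, 0]
  jaw: [1, 1, 1, 1, 1, 1, 1, 1, 1, 1, 1, 1, 1, 1]

```text
time_s: 3.65
tool_pos: [0.3504, 0.3465, 0.2856]
tool_rot: [-176.6, -41.5, 15.4]
force: [0.9, 0.3, 0.2]
grip_width: 0.0872
grasp_force: 0.0
```

```bash
python3 -c "
from h import *
st(); go((.486,.4026,.0238),16,60)
T=cam('top')
for x,y,p in((.491,.404,-164),(.404,.274,-140)):
  q,f=fitpot([T],x,y,np.radians(p)); print(q,f)
"
```

```text
t 3.65 tcp [0.3504 0.3465 0.2856] [-176.6  -41.5   15.4] grasp [0.4519 0.3846 0.1633] q [  20.   -9.  -71.  128.   33.   23. -154.] F [0.9 0.3 0.2] w 0.0872 g 0.0
tcp goal [0.3499 0.3636 0.1056] now axes [-0.1162 -0.0083  0.1384] goal axes [-0.1538 -0.0165  0.0937] turn [-0.051  0.323 -0.017]
[ 0.48921384  0.40127997 -2.74117908] 0.9470620736958427
[ 0.40275772  0.27569952 -2.34221479] 0.9498628205616736
```

>>> send_rows:
  xyz:
    - [0, 0, 0]
    - [0, 0, 0]
    - [0, 0, 0]
    - [0, 0, 0]
    - [0, 0, 0]
    - [0, 0, 0]
    - [0, 0, 0]
    - [0, 0, 0]
    - [0, 0, 0]
    - [0, 0, 0]
    - [0, 0, 0]
    - [0, 0, 0]
    - [0, 0, 0]
    - [0, 0, 0]
    - [0, 0, 0]
    - [0, 0, 0]
    - [0, 0, 0]
    - [0, 0, 0]
    - [0, 0, 0]
    - [0, 0, 0]
  rotation:
    - [0.0, -0.145, 0]
    - [0, -0.145, 0]
    - [0, -0.145, 0]
    - [0, -0.145, 0]
    - [0, -0.145, 0]
    - [0, 0, -0.15]
    - [0, 0, -0.15]
    - [0, 0, -0.15]
    - [0, 0, -0.15]
    - [0, 0, -0.15]
    - [0, 0, -0.15]
    - [0, 0, -0.15]
    - [0, 0, -0.15]
    - [0, 0, -0.15]
    - [0, 0, -0.15]
    - [0, 0, -0.15]
    - [0, 0, -0.15]
    - [0, 0, -0.15]
    - [0, 0, -0.15]
    - [0, 0, -0.15]
  jaw: [1, 1, 1, 1, 1, 1, 1, 1, 1, 1, 1, 1, 1, 1, 1, 1, 1, 1, 1, 1]

```text
time_s: 5.7
tool_pos: [0.3496, 0.3482, 0.284]
tool_rot: [178.5, -2.3, 147.2]
force: [-0.1, 0.7, -0.1]
grip_width: 0.0872
grasp_force: 0.0
```

```bash
python3 -c "
from h import *
st(); go((.486,.4026,.0238),196,0); go((.486,.4026,.0238),196,-60)
"
```

```text
t 5.7 tcp [0.3496 0.3482 0.284 ] [178.5  -2.3 147.2] grasp [0.3463 0.3555 0.1207] q [ 21.  20. -77. 112.  19.  63.  -6.] F [-0.1  0.7 -0.1] w 0.0872 g 0.0
tcp goal [0.486  0.4026 0.1873] now axes [-0.0892  0.117   0.0963] goal axes [-0.1461  0.0147  0.0967] turn [ 0.042 -0.027 -0.851]
tcp goal [0.3499 0.3636 0.1056] now axes [0.0007 0.0084 0.1789] goal axes [0.1523 0.0147 0.0932] turn [-0.408 -1.008 -0.794]
```

>>> send_rows:
  xyz:
    - [0, 0, 0]
    - [0, 0, 0]
    - [0, 0, 0]
    - [0, 0, 0]
    - [0, 0, 0]
    - [0, 0, 0]
    - [0, 0, 0]
    - [0, 0, 0]
    - [0, 0, 0]
    - [0, 0, 0]
    - [0, 0, 0]
    - [0, 0, 0]
    - [0, 0, 0]
  rotation:
    - [0.007, -0.005, -0.142]
    - [0.007, -0.005, -0.142]
    - [0.007, -0.005, -0.142]
    - [0.007, -0.005, -0.142]
    - [0.007, -0.005, -0.142]
    - [0.007, -0.005, -0.142]
    - [0, -0.15, 0]
    - [0, -0.15, 0]
    - [0, -0.15, 0]
    - [0, -0.15, 0]
    - [0, -0.15, 0]
    - [0, -0.15, 0]
    - [0, -0.15, 0]
  jaw: [1, 1, 1, 1, 1, 1, 1, 1, 1, 1, 1, 1, 1]

```text
time_s: 7.0
tool_pos: [0.3507, 0.3435, 0.2842]
tool_rot: [-178.2, 50.8, -164.0]
force: [0.7, -0.8, -0.2]
grip_width: 0.087
grasp_force: 0.0
```

```bash
python3 -c "
from h import *
st(); go((.486,.4026,.0238),196,-60)
"
```

```text
t 7.0 tcp [0.3507 0.3435 0.2842] [-178.2   50.8 -164. ] grasp [0.4738 0.3732 0.1809] q [ 25. -10. -79. 130.  63.  26.  -4.] F [ 0.7 -0.8 -0.2] w 0.087 g 0.0
tcp goal [0.3499 0.3636 0.1056] now axes [0.1354 0.0233 0.116 ] goal axes [0.1524 0.0195 0.0935] turn [-0.033 -0.161  0.002]
```

>>> send_rows:
  xyz:
    - [0.034, 0.006, 0.028]
    - [0.034, 0.006, 0.027]
    - [0, 0, 0]
  rotation:
    - [-0.01, 0, 0]
    - [-0.01, -0.05, 0]
    - [-0.01, -0.1, 0]
  jaw: [1, 1, 1]

```text
time_s: 7.3
tool_pos: [0.3505, 0.3389, 0.2322]
tool_rot: [-177.7, 55.1, -163.6]
force: [-0.3, -1.3, -0.8]
grip_width: 0.087
grasp_force: 0.0
```

```bash
python3 -c "
from h import *
st(); go((.486,.4026,.0238),196,-60);go((.486,.4026,.0238),196,-55)
"
```

```text
t 7.3 tcp [0.3505 0.3389 0.2322] [-177.7   55.1 -163.6] grasp [0.4808 0.3705 0.1388] q [ 13.  12. -75. 134.  98.  46. -31.] F [-0.3 -1.3 -0.8] w 0.087 g 0.0
tcp goal [0.3499 0.3636 0.1056] now axes [0.1002 0.0269 0.0767] goal axes [0.1066 0.0239 0.0687] turn [-0.034 -0.085  0.006]
tcp goal [0.3573 0.3657 0.1176] now axes [0.086  0.0268 0.0761] goal axes [0.0859 0.0239 0.0772] turn [-0.034  0.002  0.004]
```

>>> send_rows:
  xyz:
    - [0.015, 0.005, 0.015]
    - [0.015, 0.005, 0.015]
    - [0.015, 0.005, 0.015]
    - [0.015, 0.005, 0.015]
    - [0, 0, 0]
  rotation:
    - [-0.01, 0, 0]
    - [-0.01, 0, 0]
    - [-0.01, 0, 0]
    - [0, 0, 0]
    - [0, 0, 0]
  jaw: [1, 1, 1, 1, 1]

```text
time_s: 7.8
tool_pos: [0.3603, 0.3613, 0.1502]
tool_rot: [-178.3, 55.4, -162.5]
force: [0.3, -0.4, -0.2]
grip_width: 0.0869
grasp_force: 0.0
```

```bash
python3 -c "
from h import *
st(); go((.486,.4026,.0238),196,-55)
"
```

```text
t 7.8 tcp [0.3603 0.3613 0.1502] [-178.3   55.4 -162.5] grasp [0.4901 0.3972 0.0574] q [ -1.  32. -62. 133. 116.  60. -40.] F [ 0.3 -0.4 -0.2] w 0.0869 g 0.0
tcp goal [0.3573 0.3657 0.1176] now axes [0.0278 0.0056 0.017 ] goal axes [0.0277 0.005  0.0173] turn [-0.008  0.008  0.014]
```

>>> send_rows:
  xyz:
    - [0.014, 0.003, 0.0085]
    - [0.014, 0.002, 0.0085]
    - [0, 0, 0]
    - [0, 0, 0]
    - [0, 0, 0]
    - [0, 0, 0]
    - [0, 0, 0]
    - [0, 0, 0]
  rotation:
    - [0, 0, 0.007]
    - [0, 0, 0.007]
    - [0, 0, 0]
    - [0, 0, 0]
    - [0, 0, 0]
    - [0, 0, 0]
    - [0, 0, 0]
    - [0, 0, 0]
  jaw: [1, 1, 1, 0.3, 0.3, 0.3, 0.3, 0.3]
  newtons: 30

```text
time_s: 8.6
tool_pos: [0.3593, 0.3648, 0.1232]
tool_rot: [-179.6, 56.1, -164.2]
force: [0.4, 0.7, 0.4]
grip_width: 0.0551
grasp_force: 0.0
```

```bash
python3 -c "
from h import *
st(); go((.486,.4026,.0238),196,-55)
"
```

```text
t 8.6 tcp [0.3593 0.3648 0.1232] [-179.6   56.1 -164.2] grasp [0.4902 0.4008 0.032 ] q [ -5.  37. -59. 132. 121.  64. -44.] F [0.4 0.7 0.4] w 0.0551 g 0.0
tcp goal [0.3573 0.3657 0.1176] now axes [0.0056 0.0014 0.0017] goal axes [0.0056 0.0014 0.0018] turn [-0.009  0.019 -0.002]
```

>>> send_rows:
  xyz:
    - [0.0085, 0.001, 0.001]
    - [0, 0, 0]
    - [0, 0, 0]
    - [0, 0, 0]
    - [0, 0, 0]
    - [0, 0, 0]
  rotation:
    - [0, 0, 0]
    - [0, 0, 0]
    - [0, 0, 0]
    - [0, 0, 0]
    - [0, 0, 0]
    - [0, 0, 0]
  jaw: [0.65, 0.65, 0.3, 0.3, 0.3, 0.3]

```text
time_s: 9.2
tool_pos: [0.3558, 0.3656, 0.1161]
tool_rot: [-179.6, 56.3, -164.1]
force: [1.9, 0.7, 4.9]
grip_width: 0.0469
grasp_force: 28.6
```

```bash
python3 -c "
from h import *
st()
"
```

```text
t 9.2 tcp [0.3558 0.3656 0.1161] [-179.6   56.3 -164.1] grasp [0.4869 0.4018 0.0254] q [ -6.  38. -59. 132. 122.  65. -45.] F [1.9 0.7 4.9] w 0.0469 g 28.6
```

>>> send_rows:
  xyz:
    - [-0.015, 0, -0.01]
    - [-0.031, 0, -0.021]
    - [-0.031, 0, -0.021]
    - [-0.031, 0, -0.021]
    - [-0.031, 0, -0.021]
    - [0, 0, 0]
    - [0, 0, 0]
    - [0, 0, 0]
    - [0, 0, 0]
    - [0, 0, 0]
    - [0, 0, 0]
    - [0, 0, 0]
    - [0, 0, 0]
  rotation:
    - [0, 0, 0]
    - [0, 0, 0]
    - [0, 0, 0]
    - [0, 0, 0]
    - [0, 0, 0]
    - [0, 0.14, 0]
    - [0, 0.14, 0]
    - [0, 0.14, 0]
    - [0, 0.14, 0]
    - [0, 0.14, 0]
    - [0, 0.14, 0]
    - [0, 0.14, 0]
    - [0, 0, 0]
  jaw: [0.3, 0.3, 0.3, 0.3, 0.3, 0.3, 0.3, 0.3, 0.3, 0.3, 0.3, 0.3, 0.3]

```text
time_s: 10.5
tool_pos: [0.3572, 0.362, 0.2758]
tool_rot: [-179.2, 4.7, -165.1]
force: [0.7, 0.6, -1.2]
grip_width: 0.0471
grasp_force: 28.7
```

```bash
python3 -c "
from h import *
st(); print(env.get_obs()['tool_rot']); go((.43,.045,.20),190,0);
"
```

```text
t 10.5 tcp [0.3572 0.362  0.2758] [-179.2    4.7 -165.1] grasp [0.3708 0.3634 0.1129] q [ 16.  20. -74. 112.  27.  62.  36.] F [ 0.7  0.6 -1.2] w 0.0471 g 28.7
[-179.24806977    4.73790702 -165.14945232]
tcp goal [0.43   0.045  0.3635] now axes [ 0.0036 -0.3262 -0.084 ] goal axes [-0.0167 -0.3248 -0.0877] turn [-0.01   0.083  0.084]
```

>>> send_rows:
  xyz:
    - [-0.007, -0.044, -0.0155]
    - [-0.007, -0.044, -0.0155]
    - [-0.007, -0.044, -0.0155]
    - [-0.007, -0.044, -0.0155]
    - [-0.007, -0.044, -0.0155]
    - [-0.007, -0.044, -0.0155]
    - [-0.007, -0.044, -0.0155]
    - [-0.007, -0.044, -0.0155]
    - [0, 0, 0]
    - [0, 0, 0]
    - [0, 0, 0]
    - [0, 0, 0]
    - [0, 0, 0]
    - [0, 0, 0]
    - [0, 0, 0]
    - [0, 0, 0]
  rotation:
    - [0, 0, 0]
    - [0, 0, 0]
    - [0, 0, 0]
    - [0, 0, 0]
    - [0, 0, 0]
    - [0, 0, 0]
    - [0, 0, 0]
    - [0, 0, 0]
    - [0, 0, 0.095]
    - [0, 0, 0.095]
    - [0, 0.118, 0]
    - [0, 0.118, 0]
    - [0, 0.118, 0]
    - [0, 0.118, 0]
    - [0, 0.118, 0]
    - [0, 0, 0]
  jaw: [0.3, 0.3, 0.3, 0.3, 0.3, 0.3, 0.3, 0.3, 0.3, 0.3, 0.3, 0.3, 0.3, 0.3, 0.3, 0.3]

```text
time_s: 12.1
tool_pos: [0.4891, 0.0373, 0.4085]
tool_rot: [179.9, -28.7, -175.9]
force: [0.2, -0.0, -1.6]
grip_width: 0.0463
grasp_force: 29.2
```

```bash
python3 -c "
from h import *
st(); go((.458,.029,.080),184,29);
S=cam('side'); 
p=w2px(S,[[.458,.029,.1]])[0].astype(int);print(p)
a=S['image'][max(p[1]-110,0):p[1]+70,max(p[0]-90,0):p[0]+110]
cv2.imwrite('pics/s1.png',cv2.resize(a,None,fx=3,fy=3,interpolation=cv2.INTER_CUBIC))
"
```

```text
t 12.1 tcp [0.4891 0.0373 0.4085] [ 179.9  -28.7 -175.9] grasp [0.4107 0.0319 0.2652] q [ 44.  21. -62.  93.  10. 105.  73.] F [ 0.2 -0.  -1.6] w 0.0463 g 29.2
tcp goal [0.5371 0.0345 0.223 ] now axes [-0.131  -0.0064  0.1398] goal axes [-0.1316 -0.0061  0.1392] turn [-0.     0.005  0.002]
[249 227]
```

View pics/s1.png

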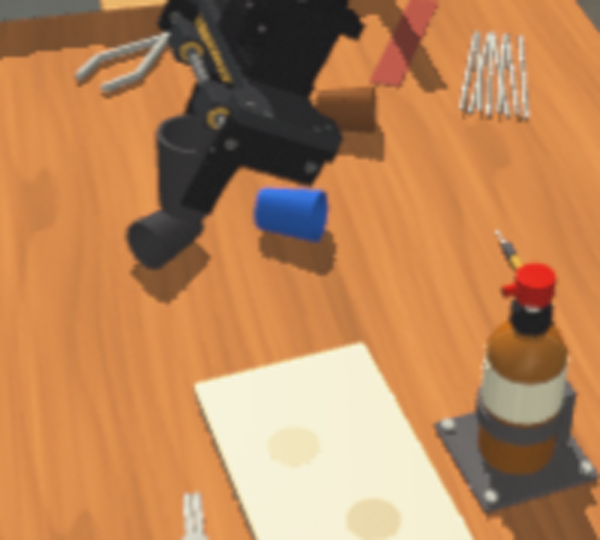

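>>> send_rows:
  xyz:
    - [-0.026, -0.001, 0.028]
    - [-0.026, -0.001, 0.028]
    - [-0.026, -0.001, 0.028]
    - [-0.026, -0.001, 0.028]
    - [-0.026, -0.001, 0.028]
    - [-0.005, 0, 0.009]
    - [-0.002, 0, 0.0035]
    - [0, 0, 0]
  rotation:
    - [0, 0, 0]
    - [0, 0, 0]
    - [0, 0, 0]
    - [0, 0, 0]
    - [0, 0.005, 0]
    - [0, 0, 0]
    - [0, 0, 0]
    - [0, 0, 0]
  jaw: [0.3, 0.3, 0.3, 0.3, 0.3, 0.3, 0.3, 0.3]

```text
time_s: 12.95
tool_pos: [0.5359, 0.0361, 0.2123]
tool_rot: [179.9, -28.8, -175.9]
force: [-0.0, 0.8, -0.9]
grip_width: 0.0467
grasp_force: 29.2
```

```bash
python3 -c "
from h import *
st(); go((.458,.029,.050),184,29);
S=cam('side'); 
p=w2px(S,[[.458,.029,.05]])[0].astype(int);print(p)
a=S['image'][max(p[1]-60,0):p[1]+50,max(p[0]-60,0):p[0]+60]
cv2.imwrite('pics/s2.png',cv2.resize(a,None,fx=5,fy=5,interpolation=cv2.INTER_CUBIC))
"
```

```text
t 12.95 tcp [0.5359 0.0361 0.2123] [ 179.9  -28.8 -175.9] grasp [0.4573 0.0306 0.069 ] q [ 35.  38. -54.  97.  22.  89.  67.] F [-0.   0.8 -0.9] w 0.0467 g 29.2
tcp goal [0.5371 0.0345 0.193 ] now axes [-0.0102 -0.0016  0.0164] goal axes [-0.0103 -0.0016  0.0164] turn [0.    0.004 0.002]
[250 243]
```

View pics/s2.png

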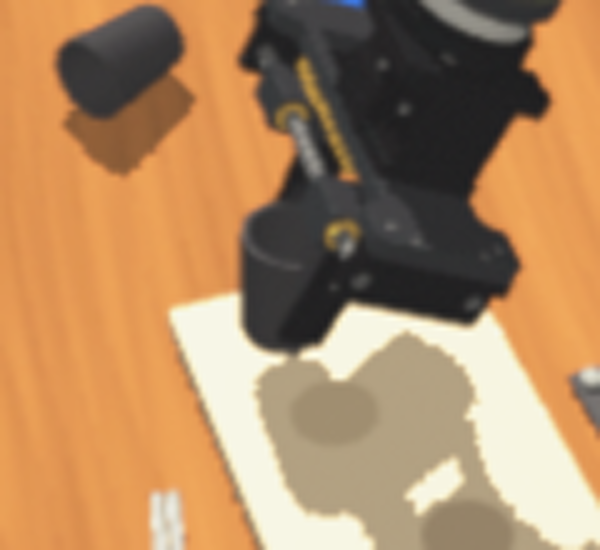

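>>> send_rows:
  xyz:
    - [-0.002, 0, 0.0035]
    - [-0.002, 0, 0.0035]
    - [-0.002, 0, 0.0035]
    - [-0.001, 0, 0.0018]
    - [-0.001, 0, 0.0018]
    - [0, 0, 0]
  rotation:
    - [0, 0, 0]
    - [0, 0, 0]
    - [0, 0, 0]
    - [0, 0, 0]
    - [0, 0, 0]
    - [0, 0, 0]
  jaw: [0.3, 0.3, 0.3, 0.3, 0.3, 0.3]

```text
time_s: 13.6
tool_pos: [0.5362, 0.036, 0.195]
tool_rot: [179.9, -29.0, -175.9]
force: [-1.1, 0.3, 2.9]
grip_width: 0.0461
grasp_force: 29.0
```

```bash
python3 -c "
from h import *
st()"
```

```text
t 13.6 tcp [0.5362 0.036  0.195 ] [ 179.9  -29.  -175.9] grasp [0.4571 0.0306 0.0519] q [ 34.  40. -53.  98.  23.  88.  67.] F [-1.1  0.3  2.9] w 0.0461 g 29.0
```

>>> send_rows:
  xyz:
    - [-0.0007, 0, 0.0013]
    - [0, 0, 0]
    - [0, 0, 0]
    - [0, 0, 0]
    - [0, 0, 0]
    - [0, 0, 0]
    - [0, 0, 0]
    - [0, 0, -0.02]
    - [0, 0, -0.04]
    - [0, 0, -0.04]
    - [0, 0, -0.04]
    - [0, 0, -0.04]
    - [0, 0, -0.04]
  rotation:
    - [0, 0, 0]
    - [0, 0, 0]
    - [0, 0, 0]
    - [0, 0, 0]
    - [0, 0, 0]
    - [0, 0, 0]
    - [0, 0, 0]
    - [0, 0, 0]
    - [0, 0, 0]
    - [0, 0, 0]
    - [0, 0, 0]
    - [0, 0, 0]
    - [0, 0, 0]
  jaw: [0.3, 0.55, 0.6, 0.8, 1, 1, 1, 1, 1, 1, 1, 1, 1]

```text
time_s: 14.9
tool_pos: [0.643, 0.043, 0.3871]
tool_rot: [179.9, -28.9, -175.9]
force: [1.3, -0.7, 0.1]
grip_width: 0.0868
grasp_force: 0.0
```

```bash
python3 -c "
from h import *
st()
S=cam('side');T=cam('top')
a=S['image'][150:330,170:350];b=T['image'][200:290,180:380]
cv2.imwrite('pics/s3.png',np.hstack([cv2.resize(a,(400,400)),cv2.resize(b,(400,180)).repeat(1,0) if 0 else cv2.copyMakeBorder(cv2.resize(b,(400,180)),0,220,0,0,0)]))
q,f=fitpot([T],.404,.274,-2.44);print(q,f)
"
```

```text
t 14.9 tcp [0.643  0.043  0.3871] [ 179.9  -28.9 -175.9] grasp [0.564  0.0377 0.2441] q [ 26.  40. -54.  71.  21. 111.  69.] F [ 1.3 -0.7  0.1] w 0.0868 g 0.0
[ 0.40275757  0.27359648 -2.4766094 ] 0.19827586206896552
```

View pics/s3.png

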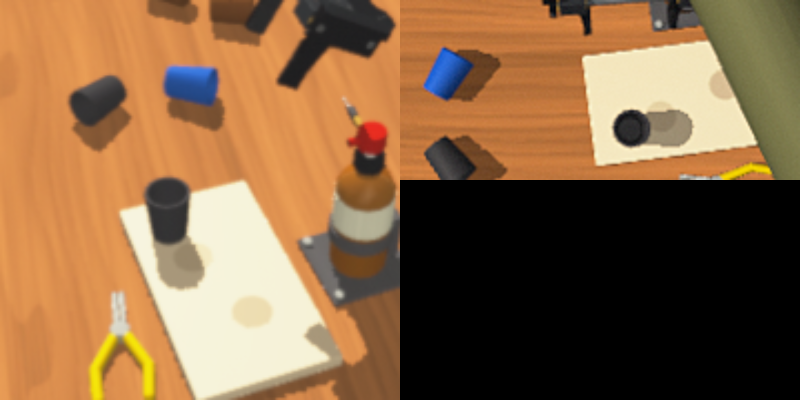

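>>> send_rows:
  xyz:
    - [0, 0, 0]
    - [0, 0, 0]
    - [0, 0, 0]
    - [0, 0, 0]
    - [0, 0, 0]
    - [0, 0, 0]
    - [0, 0, 0]
    - [0, 0, 0]
    - [0, 0, 0]
  rotation:
    - [0, -0.126, 0]
    - [0, -0.126, 0]
    - [0, -0.126, 0]
    - [0, -0.126, 0]
    - [0, 0, -0.122]
    - [0, 0, -0.122]
    - [0, 0, -0.122]
    - [0, 0, -0.122]
    - [0, 0, -0.122]
  jaw: [1, 1, 1, 1, 1, 1, 1, 1, 1]

```text
time_s: 15.9
tool_pos: [0.642, 0.0431, 0.385]
tool_rot: [179.9, -0.1, -140.7]
force: [-0.5, 0.9, -0.9]
grip_width: 0.0867
grasp_force: 0.0
```

```bash
python3 -c "
from h import *
st(); go((.400,.2705,.0925),219,0)"
```

```text
t 15.9 tcp [0.642  0.0431 0.385 ] [ 1.799e+02 -1.000e-01 -1.407e+02] grasp [0.6416 0.0433 0.2215] q [ 40.  32. -66.  84.  29.  82. 103.] F [-0.5  0.9 -0.9] w 0.0867 g 0.0
tcp goal [0.4    0.2705 0.256 ] now axes [0.043  0.329  0.1298] goal axes [0.0449 0.3291 0.129 ] turn [ 0.003 -0.001  0.006]
```

>>> send_rows:
  xyz:
    - [0.0055, 0.041, 0.012]
    - [0.0055, 0.041, 0.012]
    - [0.0055, 0.041, 0.016]
    - [0.0055, 0.041, 0.016]
    - [0.0055, 0.041, 0.016]
    - [0.0055, 0.041, 0.018]
    - [0.0055, 0.041, 0.018]
    - [0.0055, 0.041, 0.02]
    - [0, 0, 0]
  rotation:
    - [0, 0, 0]
    - [0, 0, 0]
    - [0, 0, 0]
    - [0, 0, 0]
    - [0, 0, 0]
    - [0, 0, 0]
    - [0, 0, 0]
    - [0, 0, 0]
    - [0, 0, 0]
  jaw: [1, 1, 1, 1, 1, 1, 1, 1, 1]

```text
time_s: 16.8
tool_pos: [0.3955, 0.2734, 0.2561]
tool_rot: [179.8, -0.3, -140.4]
force: [-0.4, 0.2, 0.6]
grip_width: 0.0869
grasp_force: 0.0
```

```bash
python3 -c "
from h import *
st(); go((.400,.2705,.0235),219,0)
S=cam('side');q,f=fitpot([S],.404,.274,-2.44);print(q,f)"
```

```text
t 16.8 tcp [0.3955 0.2734 0.2561] [ 179.8   -0.3 -140.4] grasp [0.3944 0.2734 0.0926] q [ 28.  20. -74. 115.  21.  62.  75.] F [-0.4  0.2  0.6] w 0.0869 g 0.0
tcp goal [0.4    0.2705 0.187 ] now axes [-0.002  -0.0054  0.069 ] goal axes [-0.0017 -0.0051  0.0691] turn [ 0.004 -0.005  0.01 ]
[-0.74027313  2.96851425 -0.64879439] 1.0
```

>>> send_rows:
  xyz:
    - [-0.001, -0.003, 0.025]
    - [-0.001, -0.002, 0.025]
    - [0, 0, 0.018]
    - [0, 0, 0]
    - [0, 0, 0]
    - [0, 0, 0]
    - [0, 0, 0]
    - [0, 0, 0]
    - [0, 0, 0]
  rotation:
    - [0, 0, 0]
    - [0, 0, 0]
    - [0, 0, 0]
    - [0, 0, 0]
    - [0, 0, 0]
    - [0, 0, 0]
    - [0, 0, 0]
    - [0, 0, 0]
    - [0, 0, 0]
  jaw: [1, 1, 1, 1, 0.3, 0.3, 0.3, 0.3, 0.3]
  newtons: 30

```text
time_s: 17.75
tool_pos: [0.4063, 0.2681, 0.1909]
tool_rot: [179.9, 0.0, -141.0]
force: [-0.1, 0.3, 0.8]
grip_width: 0.0551
grasp_force: 0.4
```

```bash
python3 -c "
from h import *
st(); go((.480,.4136,.12),196,0)"
```

```text
t 17.75 tcp [0.4063 0.2681 0.1909] [ 179.9    0.  -141. ] grasp [0.4062 0.2684 0.0274] q [ 22.  26. -66. 117.  29.  56.  70.] F [-0.1  0.3  0.8] w 0.0551 g 0.4
tcp goal [0.48   0.4136 0.2835] now axes [-0.1489  0.0668 -0.0924] goal axes [-0.111   0.1195 -0.0926] turn [0.002 0.    0.402]
```

>>> send_rows:
  xyz:
    - [0, 0, 0.003]
    - [0, 0, 0]
    - [0, 0, 0]
    - [0, 0, 0]
    - [0, 0, -0.01]
    - [0, 0, -0.04]
    - [0, 0, -0.05]
    - [-0.04, 0.017, 0]
    - [-0.04, 0.017, 0]
    - [-0.04, 0.017, 0]
    - [-0.029, 0.016, 0]
    - [0, 0, 0]
    - [0, 0, 0]
    - [0, 0, 0]
    - [0, 0, 0]
  rotation:
    - [0, 0, 0]
    - [0, 0, 0]
    - [0, 0, 0]
    - [0, 0, 0]
    - [0, 0, 0]
    - [0, 0, 0]
    - [0, 0, 0]
    - [0, 0, 0]
    - [0, 0, 0]
    - [0, 0, 0]
    - [0, 0, 0]
    - [0, 0, 0.134]
    - [0, 0, 0.134]
    - [0, 0, 0.134]
    - [0, 0, 0]
  jaw: [0.3, 0.3, 0.3, 0.3, 0.3, 0.3, 0.3, 0.3, 0.3, 0.3, 0.3, 0.3, 0.3, 0.3, 0.3]

```text
time_s: 19.25
tool_pos: [0.4798, 0.4136, 0.2877]
tool_rot: [179.9, -0.1, -164.0]
force: [1.0, 0.1, -1.0]
grip_width: 0.0457
grasp_force: 29.6
```

```bash
python3 -c "
from h import *
st(); go((.480,.4136,.0245),196,0)
S=cam('side');T=cam('top')
a=S['image'][100:220,170:330];b=T['image'][180:300,100:260]
cv2.imwrite('pics/s4.png',np.hstack([cv2.resize(a,(400,300)),cv2.resize(b,(400,300))]))"
```

```text
t 19.25 tcp [0.4798 0.4136 0.2877] [ 1.799e+02 -1.000e-01 -1.640e+02] grasp [0.4795 0.4138 0.1242] q [ -1.  32. -57.  92.  28.  71.  43.] F [ 1.   0.1 -1. ] w 0.0457 g 29.6
tcp goal [0.48   0.4136 0.188 ] now axes [-0.0003 -0.0002  0.0997] goal axes [-0.0002 -0.0001  0.0997] turn [ 0.001 -0.001 -0.   ]
```

View pics/s4.png

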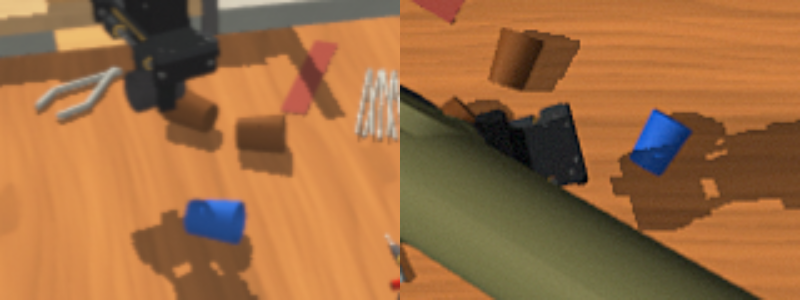

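>>> send_rows:
  xyz:
    - [0, 0, 0.035]
    - [0, 0, 0.035]
    - [0, 0, 0.02]
    - [0, 0, 0.005]
    - [0, 0, 0.003]
    - [0, 0, 0.001]
    - [0, 0, 0]
    - [0, 0, 0]
    - [0, 0, 0]
    - [0, 0, 0]
    - [0, 0, 0]
    - [0, 0, -0.02]
    - [0, 0, -0.04]
    - [0, 0, -0.05]
    - [0, 0, 0]
  rotation:
    - [0, 0, 0]
    - [0, 0, 0]
    - [0, 0, 0]
    - [0, 0, 0]
    - [0, 0, 0]
    - [0, 0, 0]
    - [0, 0, 0]
    - [0, 0, 0]
    - [0, 0, 0]
    - [0, 0, 0]
    - [0, 0, 0]
    - [0, 0, 0]
    - [0, 0, 0]
    - [0, 0, 0]
    - [0, 0, 0]
  jaw: [0.3, 0.3, 0.3, 0.3, 0.3, 0.3, 0.55, 0.65, 0.8, 1, 1, 1, 1, 1, 1]

```text
time_s: 20.85
tool_pos: [0.4806, 0.4164, 0.3074]
tool_rot: [179.6, 0.6, -164.0]
force: [-0.2, 1.5, 0.0]
grip_width: 0.0869
grasp_force: 0.0
```

>>> send_rows:
  xyz:
    - [0.04, 0, 0]
    - [0.04, 0, 0]
    - [0.04, 0, 0]
    - [0, 0, 0]
    - [0, 0, 0]
    - [0, 0, 0]
    - [0, 0, 0]
    - [0, 0, 0]
    - [0, 0, 0]
    - [0, 0, 0]
  rotation:
    - [0, 0, 0]
    - [0, 0, 0]
    - [0, 0, 0]
    - [0, -0.14, 0]
    - [0, -0.14, 0]
    - [0, -0.14, 0]
    - [0, -0.14, 0]
    - [0, -0.14, 0]
    - [0, -0.14, 0]
    - [0, -0.14, 0]
  jaw: [1, 1, 1, 1, 1, 1, 1, 1, 1, 1]

```text
time_s: 21.85
tool_pos: [0.3648, 0.3796, 0.2994]
tool_rot: [-179.5, 52.5, -164.0]
force: [0.1, -0.7, -0.4]
grip_width: 0.087
grasp_force: 0.0
```

```bash
python3 -c "
from h import *
st(); 
S=cam('side');T=cam('top')
for n,c in(('T',T),('S',S)):
  q,f=fitpot([c],.485,.415,np.radians(-164));print(n,q,np.degrees(q[2]),f)
a=S['image'][100:220,170:330];b=T['image'][180:300,100:260]
cv2.imwrite('pics/s5.png',np.hstack([cv2.resize(a,(400,300)),cv2.resize(b,(400,300))]))"
```

```text
t 21.85 tcp [0.3648 0.3796 0.2994] [-179.5   52.5 -164. ] grasp [0.4899 0.414  0.1998] q [  2.   2. -62. 126.  76.  36. -12.] F [ 0.1 -0.7 -0.4] w 0.087 g 0.0
T [ 0.47483236  0.39865778 -2.3760015 ] -136.13485835118016 0.9368706592641067
S [ 0.48119221  0.41611741 -2.64072864] -151.30260586124894 0.40060544904137235
```

View pics/s5.png

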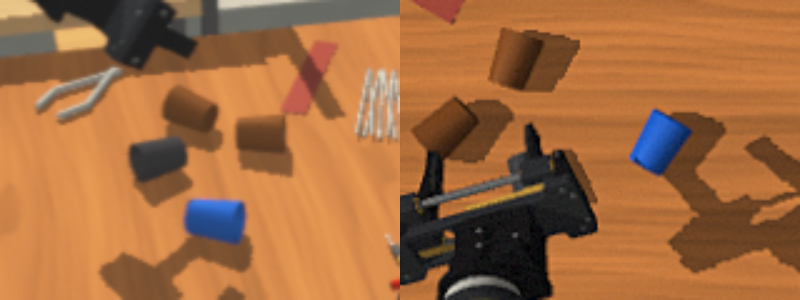

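```bash
python3 -c "
from h import *
go((.475,.4146,.0243),196,-55)"
```

```text
tcp goal [0.3463 0.3777 0.1181] now axes [0.1531 0.0046 0.0963] goal axes [0.1577 0.0033 0.0887] turn [-0.009 -0.049  0.003]
```

>>> send_rows:
  xyz:
    - [0.017, 0.0005, 0.01]
    - [0.017, 0.0005, 0.01]
    - [0.017, 0.0005, 0.01]
    - [0.017, 0.0005, 0.01]
    - [0.017, 0.0005, 0.01]
    - [0.017, 0.0005, 0.01]
    - [0.017, 0.0005, 0.01]
    - [0.017, 0.0005, 0.01]
    - [0, 0, 0]
  rotation:
    - [0, -0.01, 0]
    - [0, -0.01, 0]
    - [0, -0.01, 0]
    - [0, -0.01, 0]
    - [0, -0.01, 0]
    - [0, 0, 0]
    - [0, 0, 0]
    - [0, 0, 0]
    - [0, 0, 0]
  jaw: [1, 1, 1, 1, 1, 1, 1, 1, 1]

```text
time_s: 22.85
tool_pos: [0.3493, 0.3771, 0.1387]
tool_rot: [-179.2, 54.5, -163.9]
force: [-0.5, -0.5, -0.6]
grip_width: 0.0873
grasp_force: 0.0
```

```bash
python3 -c "
from h import *
st();go((.475,.4146,.0243),196,-55)"
```

```text
t 22.85 tcp [0.3493 0.3771 0.1387] [-179.2   54.5 -163.9] grasp [0.4778 0.4116 0.0436] q [-12.  29. -54. 131. 113.  57. -44.] F [-0.5 -0.5 -0.6] w 0.0873 g 0.0
tcp goal [0.3463 0.3777 0.1181] now axes [0.0184 0.0016 0.0097] goal axes [0.0185 0.0014 0.0095] turn [-0.014 -0.009  0.001]
```

>>> send_rows:
  xyz:
    - [0.009, 0.001, 0.005]
    - [0.01, 0.001, 0.005]
    - [0, 0, 0]
    - [0, 0, 0]
    - [0, 0, 0]
    - [0, 0, 0]
    - [0, 0, 0]
    - [0, 0, 0]
    - [0, 0, 0]
    - [0, 0, 0]
  rotation:
    - [-0.014, -0.009, 0]
    - [0, 0, 0]
    - [0, 0, 0]
    - [0, 0, 0]
    - [0, 0, 0]
    - [0, 0, 0]
    - [0, 0, 0]
    - [0, 0, 0]
    - [0, 0, 0]
    - [0, 0, 0]
  jaw: [1, 1, 1, 0.3, 0.3, 0.3, 0.3, 0.3, 0.3, 0.3]
  newtons: 30

```text
time_s: 23.85
tool_pos: [0.3466, 0.3792, 0.1198]
tool_rot: [179.7, 55.5, -164.0]
force: [0.5, -0.9, 1.3]
grip_width: 0.0454
grasp_force: 29.5
```

```bash
python3 -c "
from h import *
st()"
```

```text
t 23.85 tcp [0.3466 0.3792 0.1198] [ 179.7   55.5 -164. ] grasp [0.4759 0.417  0.0271] q [-13.  32. -52. 132. 118.  60. -47.] F [ 0.5 -0.9  1.3] w 0.0454 g 29.5
```

>>> send_rows:
  xyz:
    - [-0.015, 0, -0.01]
    - [-0.031, 0, -0.021]
    - [-0.031, 0, -0.021]
    - [-0.031, 0, -0.021]
    - [-0.031, 0, -0.021]
    - [0, 0, 0]
    - [0, 0, 0]
    - [0, 0, 0]
    - [0, 0, 0]
    - [0, 0, 0]
    - [0, 0, 0]
    - [0, 0, 0]
    - [0, 0, 0]
  rotation:
    - [0, 0, 0]
    - [0, 0, 0]
    - [0, 0, 0]
    - [0, 0, 0]
    - [0, 0, 0]
    - [0, 0.138, 0]
    - [0, 0.138, 0]
    - [0, 0.138, 0]
    - [0, 0.138, 0]
    - [0, 0.138, 0]
    - [0, 0.138, 0]
    - [0, 0.138, 0]
    - [0, 0, 0]
  jaw: [0.3, 0.3, 0.3, 0.3, 0.3, 0.3, 0.3, 0.3, 0.3, 0.3, 0.3, 0.3, 0.3]

```text
time_s: 25.15
tool_pos: [0.3506, 0.377, 0.2859]
tool_rot: [-179.7, 4.9, -164.4]
force: [0.3, -0.3, -0.2]
grip_width: 0.0458
grasp_force: 29.7
```

```bash
python3 -c "
from h import *
st(); go((.50,-.10,.24),180,0)"
```

```text
t 25.15 tcp [0.3506 0.377  0.2859] [-179.7    4.9 -164.4] grasp [0.3642 0.38   0.123 ] q [  8.  15. -65. 110.  20.  61.  40.] F [ 0.3 -0.3 -0.2] w 0.0458 g 29.7
tcp goal [ 0.5    -0.1     0.4035] now axes [-0.0259 -0.5001 -0.1134] goal axes [-0.1494 -0.477  -0.1176] turn [0.007 0.085 0.271]
```

>>> send_rows:
  xyz:
    - [-0.0024, -0.044, -0.018]
    - [-0.0024, -0.044, -0.018]
    - [-0.0024, -0.0455, -0.015]
    - [-0.0024, -0.0455, -0.015]
    - [-0.0024, -0.0455, -0.01]
    - [-0.0024, -0.0455, -0.01]
    - [-0.0024, -0.0455, -0.01]
    - [-0.0024, -0.0455, -0.005]
    - [-0.0024, -0.0455, -0.005]
    - [-0.0024, -0.0455, -0.005]
    - [-0.0024, -0.0455, 0]
    - [0, 0, 0]
    - [0, 0, 0]
    - [0, 0, 0]
    - [0, 0, 0]
    - [0, 0, 0]
    - [0, 0, 0]
    - [0, 0, 0]
    - [0, 0, 0]
  rotation:
    - [0, 0, 0]
    - [0, 0, 0]
    - [0, 0, 0]
    - [0, 0, 0]
    - [0, 0, 0]
    - [0, 0, 0]
    - [0, 0, 0]
    - [0, 0, 0]
    - [0, 0, 0]
    - [0, 0, 0]
    - [0, 0, 0]
    - [0, 0, 0.135]
    - [0, 0, 0.135]
    - [0, 0.12, 0]
    - [0, 0.12, 0]
    - [0, 0.12, 0]
    - [0, 0.12, 0]
    - [0, 0.12, 0]
    - [0, 0, 0]
  jaw: [0.3, 0.3, 0.3, 0.3, 0.3, 0.3, 0.3, 0.3, 0.3, 0.3, 0.3, 0.3, 0.3, 0.3, 0.3, 0.3, 0.3, 0.3, 0.3]

```text
time_s: 27.05
tool_pos: [0.4996, -0.0961, 0.4012]
tool_rot: [178.9, -29.4, -179.1]
force: [1.1, 0.0, -1.6]
grip_width: 0.0458
grasp_force: 29.7
```

```bash
python3 -c "
from h import *
st(); go((.476,-.110,.065),180,29.5)"
```

```text
t 27.05 tcp [ 0.4996 -0.0961  0.4012] [ 178.9  -29.4 -179.1] grasp [ 0.4193 -0.0943  0.2588] q [ 40.  17. -40.  92.  10. 105.  89.] F [ 1.1  0.  -1.6] w 0.0458 g 29.7
tcp goal [ 0.5565 -0.11    0.2073] now axes [-0.1446 -0.0174  0.1408] goal axes [-0.145  -0.0139  0.1407] turn [0.011 0.002 0.013]
```

>>> send_rows:
  xyz:
    - [-0.024, -0.0025, 0.0235]
    - [-0.024, -0.0025, 0.0235]
    - [-0.024, -0.0025, 0.0235]
    - [-0.024, -0.0025, 0.0235]
    - [-0.024, -0.0025, 0.0235]
    - [-0.024, -0.0025, 0.0235]
    - [-0.0025, 0, 0.0045]
    - [-0.0025, 0, 0.0045]
    - [-0.0012, 0, 0.0022]
    - [-0.0012, 0, 0.0022]
    - [0, 0, 0]
  rotation:
    - [0.011, 0, 0.013]
    - [0, 0, 0]
    - [0, 0, 0]
    - [0, 0, 0]
    - [0, 0, 0]
    - [0, 0, 0]
    - [0, 0, 0]
    - [0, 0, 0]
    - [0, 0, 0]
    - [0, 0, 0]
    - [0, 0, 0]
  jaw: [0.3, 0.3, 0.3, 0.3, 0.3, 0.3, 0.3, 0.3, 0.3, 0.3, 0.3]

```text
time_s: 28.15
tool_pos: [0.5556, -0.1108, 0.195]
tool_rot: [180.0, -29.2, 179.9]
force: [0.7, 0.2, -1.3]
grip_width: 0.0457
grasp_force: 29.7
```

```bash
python3 -c "
from h import *
st()"
```

```text
t 28.15 tcp [ 0.5556 -0.1108  0.195 ] [180.  -29.2 179.9] grasp [ 0.4757 -0.1106  0.0523] q [ 34.  36. -36.  94.  19.  87.  83.] F [ 0.7  0.2 -1.3] w 0.0457 g 29.7
```

>>> send_rows:
  xyz:
    - [-0.0015, 0, 0.0025]
    - [-0.001, 0, 0.0018]
    - [-0.001, 0, 0.0018]
    - [0, 0, 0]
  rotation:
    - [0, 0, 0]
    - [0, 0, 0]
    - [0, 0, 0]
    - [0, 0, 0]
  jaw: [0.3, 0.3, 0.3, 0.3]

```text
time_s: 28.55
tool_pos: [0.5566, -0.1101, 0.1906]
tool_rot: [180.0, -29.3, 180.0]
force: [1.4, 0.9, 17.1]
grip_width: 0.046
grasp_force: 29.2
```

```bash
python3 -c "
from h import *
st()"
```

```text
t 28.55 tcp [ 0.5566 -0.1101  0.1906] [180.  -29.3 180. ] grasp [ 0.4767 -0.1099  0.048 ] q [ 34.  36. -36.  94.  19.  87.  82.] F [ 1.4  0.9 17.1] w 0.046 g 29.2
```

>>> send_rows:
  xyz:
    - [0.0005, 0, -0.001]
    - [0, 0, 0]
    - [0, 0, 0]
    - [0, 0, 0]
    - [0, 0, 0]
    - [0, 0, 0]
    - [0, 0, -0.02]
    - [0, 0, -0.04]
    - [0, 0, -0.04]
    - [0, 0, -0.04]
    - [0, 0, -0.04]
    - [0, 0, -0.02]
    - [0, 0, 0]
    - [0, 0, 0]
    - [0, 0, 0]
    - [0, 0, 0]
  rotation:
    - [0, 0, 0]
    - [0, 0, 0]
    - [0, 0, 0]
    - [0, 0, 0]
    - [0, 0, 0]
    - [0, 0, 0]
    - [0, 0, 0]
    - [0, 0, 0]
    - [0, 0, 0]
    - [0, 0, 0]
    - [0, 0, 0]
    - [0, 0, 0]
    - [0, -0.128, 0]
    - [0, -0.128, 0]
    - [0, -0.128, 0]
    - [0, -0.128, 0]
  jaw: [0.3, 0.55, 0.6, 0.8, 1, 1, 1, 1, 1, 1, 1, 1, 1, 1, 1, 1]

```text
time_s: 30.15
tool_pos: [0.653, -0.1127, 0.3617]
tool_rot: [-179.9, 0.1, 179.9]
force: [-0.1, -0.2, -0.6]
grip_width: 0.0873
grasp_force: 0.0
```

```bash
python3 -c "
from h import *
st(); go((.548,-.296,.09),181.5,0)
S=cam('side');T=cam('top')
a=S['image'][200:420,180:360];b=T['image'][200:290,260:460]
cv2.imwrite('pics/s6.png',np.hstack([cv2.resize(a,(360,440)),cv2.copyMakeBorder(cv2.resize(b,(440,198)),0,242,0,0,0)]))
"
```

```text
t 30.15 tcp [ 0.653  -0.1127  0.3617] [-1.799e+02  1.000e-01  1.799e+02] grasp [ 0.6532 -0.1129  0.1982] q [ 37.  26. -40.  83.  17.  77.  86.] F [-0.1 -0.2 -0.6] w 0.0873 g 0.0
tcp goal [ 0.548  -0.296   0.2535] now axes [ 0.1047 -0.1834  0.1083] goal axes [ 0.1097 -0.1805  0.1082] turn [-0.001  0.002 -0.029]
```

View pics/s6.png

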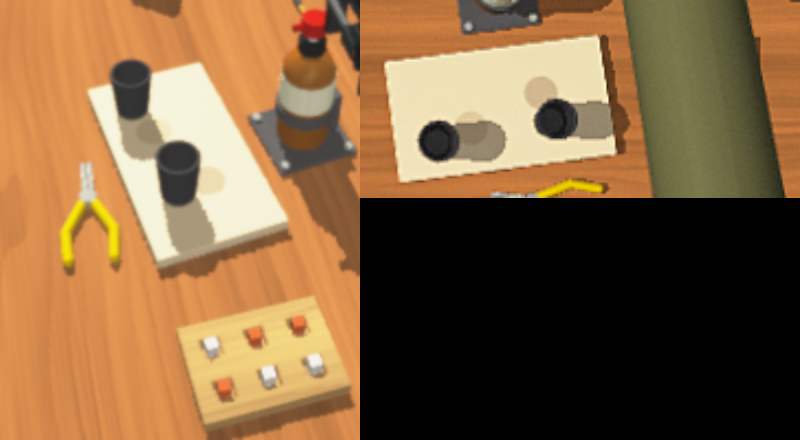

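```bash
cat >> h.py <<'E'
def standmesh(x,y,z0=.015):
    th=np.linspace(0,2*np.pi,40); return np.vstack([np.c_[x+r*np.cos(th),y+r*np.sin(th),0*th+z0+h] for h,r in((0,.02),(.06,.025))])
def fitstand(c,x,y):
    m=potmask(c,w2px(c,[[x,y,.045]])[0])[0]>0; m=cv2.resize(m.astype(np.uint8)*255,None,fx=4,fy=4)>127
    def cost(p):
        h=cv2.convexHull(((w2px(c,standmesh(*p))+.5)*4-.5).astype(np.float32)); q=np.zeros(m.shape,np.uint8)
        cv2.fillConvexPoly(q,np.round(h*16).astype(np.int32),1,shift=4); return (q.astype(bool)^m).sum()/m.sum()
    r=minimize(cost,[x,y],method='Nelder-Mead',options=dict(initial_simplex=np.array([x,y])+np.array([[0,0],[.01,0],[0,.01]])));return r.x,r.fun
def blobs(c):
    im=c['image'].astype(int); hits=[]
    cu=((im[...,2]>170)&(im[...,1]<110)&(im[...,0]<80)); si=(im.min(2)>185)
    for n,m in(('cu',cu),('si',si)):
        k,l,s,ce=cv2.connectedComponentsWithStats(m.astype(np.uint8))
        for i in range(1,k):
            w=px2w(c,ce[i],.022)[0]
            if s[i,4]>8 and .42<w[0]<.6 and -.39<w[1]<-.25: hits.append((n,w[:2].round(4).tolist(),int(s[i,4])))
    return hits
E
python3 -c "
from h import *
S=cam('side');T=cam('top')
for c in(T,S):
  for p in((.457,.031),(.477,-.11)): print(fitstand(c,*p))
  for b in blobs(c): print(b)
"
```

```text
(array([0.44817129, 0.02958936]), np.float64(0.19831849653808112))
(array([ 0.47143839, -0.10991697]), np.float64(0.19030563514804202))
('cu', [0.5505, -0.3889], 22)
(array([0.44649372, 0.03328689]), np.float64(0.3144776119402985))
(array([ 0.4737271 , -0.10724146]), np.float64(0.3037768884442221))
('cu', [0.5055, -0.3068], 9)
('si', [0.4617, -0.3003], 35)
('si', [0.552, -0.3408], 37)
('si', [0.506, -0.3422], 39)
```

>>> send_rows:
  xyz:
    - [0.022, -0.037, 0.022]
    - [0.022, -0.037, 0.022]
    - [0.022, -0.037, 0.022]
    - [0.022, -0.037, 0.022]
    - [0.022, -0.036, 0.021]
    - [0, 0, 0]
  rotation:
    - [0, 0, -0.03]
    - [0, 0, 0]
    - [0, 0, 0]
    - [0, 0, 0]
    - [0, 0, 0]
    - [0, 0, 0]
  jaw: [0.38, 0.38, 0.38, 0.38, 0.38, 0.38]

```text
time_s: 30.95
tool_pos: [0.5428, -0.3045, 0.2485]
tool_rot: [179.8, -0.7, -178.9]
force: [-0.6, 0.3, -0.3]
grip_width: 0.0471
grasp_force: 0.0
```

>>> send_rows:
  xyz:
    - [-0.007, 0.0075, 0]
    - [0, 0, 0.02]
    - [0, 0, 0.02]
    - [0, 0, 0.009]
    - [0, 0, 0]
  rotation:
    - [0, 0.012, 0.012]
    - [0, 0, 0]
    - [0, 0, 0]
    - [0, 0, 0]
    - [0, 0, 0]
  jaw: [0.38, 0.38, 0.38, 0.38, 0.38]

```text
time_s: 31.45
tool_pos: [0.5537, -0.289, 0.2023]
tool_rot: [179.8, -0.9, -179.0]
force: [0.2, 0.9, 0.0]
grip_width: 0.0333
grasp_force: 0.0
```

```bash
python3 -c "
from h import *
st(); go((.549,-.2965,.0335),181.5,0)
"
```

```text
t 31.45 tcp [ 0.5537 -0.289   0.2023] [ 179.8   -0.9 -179. ] grasp [ 0.551  -0.2883  0.0388] q [ 52.  30. -35.  97.  19.  60. 102.] F [0.2 0.9 0. ] w 0.0333 g 0.0
tcp goal [ 0.549  -0.2965  0.197 ] now axes [ 0.0048 -0.0075  0.0053] goal axes [ 0.0049 -0.0074  0.0053] turn [ 0.004 -0.017 -0.009]
```

>>> send_rows:
  xyz:
    - [0.0048, -0.0075, 0]
    - [0, 0, 0]
    - [0, 0, 0]
  rotation:
    - [0, -0.017, 0]
    - [0, 0, 0]
    - [0, 0, 0]
  jaw: [0.38, 0.38, 0.38]

```text
time_s: 31.75
tool_pos: [0.5491, -0.2982, 0.2052]
tool_rot: [180.0, 0.3, -179.1]
force: [-0.0, 0.7, -0.4]
grip_width: 0.0332
grasp_force: 0.0
```

```bash
python3 -c "
from h import *
st(); go((.549,-.2965,.0335),181.5,0)
"
```

```text
t 31.75 tcp [ 0.5491 -0.2982  0.2052] [ 180.     0.3 -179.1] grasp [ 0.5501 -0.2982  0.0417] q [ 54.  29. -35.  98.  19.  59. 103.] F [-0.   0.7 -0.4] w 0.0332 g 0.0
tcp goal [ 0.549  -0.2965  0.197 ] now axes [0.0002 0.0017 0.0082] goal axes [0.0001 0.0017 0.0082] turn [ 0.     0.006 -0.011]
```

Good. Lower, close with settle rows, lift.

>>> send_rows:
  xyz:
    - [0, 0.001, 0.008]
    - [0, 0, 0]
    - [0, 0, 0]
    - [0, 0, 0]
    - [0, 0, 0]
    - [0, 0, 0]
    - [0, 0, 0]
  rotation:
    - [0, 0, 0]
    - [0, 0, 0]
    - [0, 0, 0]
    - [0, 0, 0]
    - [0, 0, 0]
    - [0, 0, 0]
    - [0, 0, 0]
  jaw: [0.38, 0.38, 0, 0, 0, 0, 0]
  newtons: 25

```text
time_s: 32.45
tool_pos: [0.5495, -0.2959, 0.1966]
tool_rot: [179.9, 0.3, -179.0]
force: [0.3, -0.1, 5.5]
grip_width: 0.0116
grasp_force: 26.6
```

```bash
python3 -c "
from h import *
st(); go((.473,-.109,.12),181.5,0)
"
```

```text
t 32.45 tcp [ 0.5495 -0.2959  0.1966] [ 179.9    0.3 -179. ] grasp [ 0.5504 -0.2957  0.0331] q [ 53.  30. -35.  98.  19.  58. 103.] F [ 0.3 -0.1  5.5] w 0.0116 g 26.6
tcp goal [ 0.473  -0.109   0.2835] now axes [ 0.0729  0.1883 -0.087 ] goal axes [ 0.0716  0.1888 -0.0869] turn [ 0.001  0.005 -0.009]
```

>>> send_rows:
  xyz:
    - [0, 0, -0.03]
    - [0, 0, -0.03]
    - [0, 0, -0.027]
    - [0.0146, 0.0377, 0]
    - [0.0146, 0.0377, 0]
    - [0.0146, 0.0377, 0]
    - [0.0146, 0.0377, 0]
    - [0.0146, 0.0377, 0]
    - [0, 0, 0]
    - [0, 0, 0]
    - [0, 0, 0]
  rotation:
    - [0, 0, 0]
    - [0, 0, 0]
    - [0, 0, 0]
    - [0, 0, 0]
    - [0, 0, 0]
    - [0, 0, 0]
    - [0, 0, 0]
    - [0, 0, 0]
    - [0, 0, 0]
    - [0, 0, 0]
    - [0, 0, 0]
  jaw: [0, 0, 0, 0, 0, 0, 0, 0, 0, 0, 0]

```text
time_s: 33.55
tool_pos: [0.4727, -0.1101, 0.2829]
tool_rot: [179.9, 0.2, -179.1]
force: [0.2, -0.1, 0.2]
grip_width: 0.0114
grasp_force: 25.0
```

```bash
python3 -c "
from h import *
st(); go((.473,-.109,.098),181.5,0)
S=cam('side');T=cam('top'); print(fitstand(S,.473,-.109))
a=S['image'][200:340,190:350]
cv2.imwrite('pics/s7.png',cv2.resize(a,(640,560),interpolation=cv2.INTER_CUBIC))
"
```

```text
t 33.55 tcp [ 0.4727 -0.1101  0.2829] [ 179.9    0.2 -179.1] grasp [ 0.4734 -0.1099  0.1194] q [ 52.   7. -44. 113.   6.  61.  96.] F [ 0.2 -0.1  0.2] w 0.0114 g 25.0
tcp goal [ 0.473  -0.109   0.2615] now axes [-0.0002  0.0011  0.0214] goal axes [-0.0003  0.0011  0.0214] turn [ 0.001  0.004 -0.011]
(array([ 0.48665143, -0.0653174 ]), np.float64(0.8089693748016503))
```

View pics/s7.png

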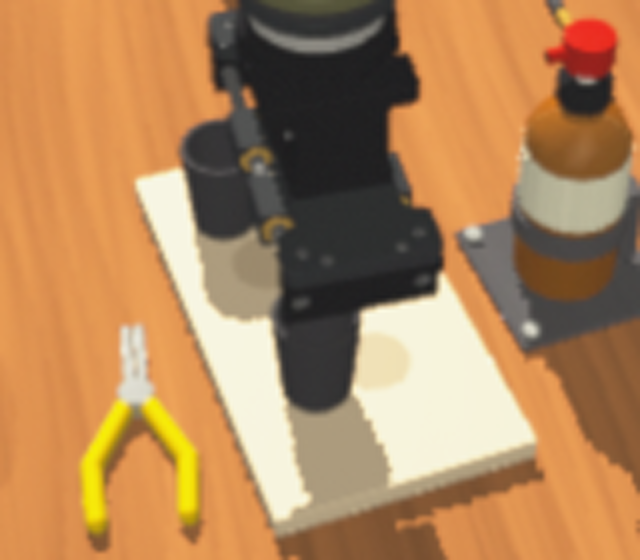

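>>> send_rows:
  xyz:
    - [0, 0.001, 0.012]
    - [0, 0, 0.009]
    - [0, 0, 0]
    - [0, 0, 0]
    - [0, 0, 0]
    - [0, 0, 0]
    - [0, 0, 0]
    - [0, 0, -0.03]
    - [0, 0, -0.02]
    - [-0.0123, -0.0385, 0]
    - [-0.0123, -0.0385, 0]
    - [-0.0123, -0.0385, 0]
    - [-0.0123, -0.0385, 0]
    - [-0.0123, -0.0385, 0]
    - [-0.0123, -0.0385, 0]
    - [0, 0, 0.04]
    - [0, 0, 0.03]
    - [0, 0, 0]
    - [0, 0, 0]
  rotation:
    - [0, 0, 0]
    - [0, 0, 0]
    - [0, 0, 0]
    - [0, 0, 0]
    - [0, 0, 0]
    - [0, 0, 0]
    - [0, 0, 0]
    - [0, 0, 0]
    - [0, 0, 0]
    - [0, 0, 0]
    - [0, 0, 0]
    - [0, 0, 0]
    - [0, 0, 0]
    - [0, 0, 0]
    - [0, 0, 0]
    - [0, 0, 0]
    - [0, 0, 0]
    - [0, 0, 0]
    - [0, 0, 0]
  jaw: [0, 0, 0, 0, 0.38, 0.38, 0.38, 0.38, 0.38, 0.38, 0.38, 0.38, 0.38, 0.38, 0.38, 0.38, 0.38, 0.38, 0.38]

```text
time_s: 35.55
tool_pos: [0.5507, -0.3376, 0.2424]
tool_rot: [179.9, 0.2, -179.0]
force: [0.4, 0.2, 1.4]
grip_width: 0.033
grasp_force: 0.0
```

```bash
python3 -c "
from h import *
st(); go((.551,-.3395,.034),181.5,0)
S=cam('side');print(blobs(S))
a=S['image'][200:420,180:360]
cv2.imwrite('pics/s8.png',cv2.resize(a,(490,600),interpolation=cv2.INTER_CUBIC))
"
```

```text
t 35.55 tcp [ 0.5507 -0.3376  0.2424] [ 179.9    0.2 -179. ] grasp [ 0.5514 -0.3373  0.0789] q [ 56.  29. -35.  93.  18.  64. 108.] F [0.4 0.2 1.4] w 0.033 g 0.0
tcp goal [ 0.551  -0.3395  0.1975] now axes [-0.0001 -0.002   0.0449] goal axes [-0.0003 -0.0019  0.0449] turn [ 0.002  0.004 -0.009]
[('cu', [0.5034, -0.3065], 10), ('cu', [0.4617, -0.3522], 15), ('si', [0.4619, -0.3004], 37), ('si', [0.5493, -0.3408], 22), ('si', [0.5058, -0.3423], 40)]
```

View pics/s8.png

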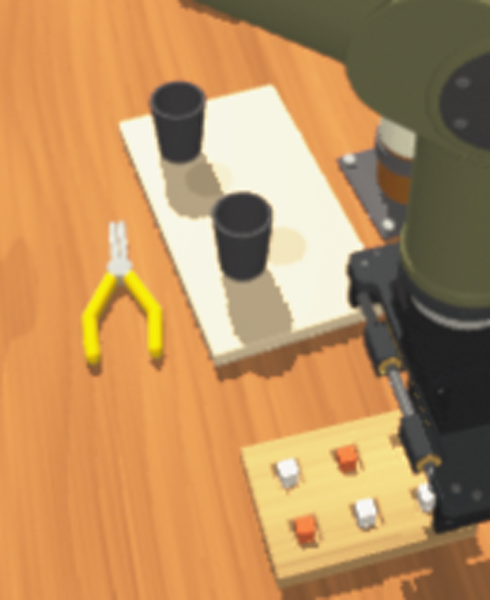

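>>> send_rows:
  xyz:
    - [0, -0.0015, 0.025]
    - [0, 0, 0.0195]
    - [0, 0, 0]
    - [0, 0, 0]
    - [0, 0, 0]
    - [0, 0, 0]
    - [0, 0, 0]
    - [0, 0, 0]
    - [0, 0, -0.03]
    - [0, 0, -0.03]
    - [0, 0, -0.03]
    - [0, 0, 0]
  rotation:
    - [0, 0, 0]
    - [0, 0, 0]
    - [0, 0, 0]
    - [0, 0, 0]
    - [0, 0, 0]
    - [0, 0, 0]
    - [0, 0, 0]
    - [0, 0, 0]
    - [0, 0, 0]
    - [0, 0, 0]
    - [0, 0, 0]
    - [0, 0, 0]
  jaw: [0.38, 0.38, 0.38, 0, 0, 0, 0, 0, 0, 0, 0, 0]

```text
time_s: 36.8
tool_pos: [0.5519, -0.3397, 0.2926]
tool_rot: [-179.8, 0.6, -179.0]
force: [-0.2, 0.3, 0.3]
grip_width: 0.0109
grasp_force: 25.0
```

```bash
python3 -c "
from h import *
st(); go((.473,-.109,.12),181.5,0)
"
```

```text
t 36.8 tcp [ 0.5519 -0.3397  0.2926] [-179.8    0.6 -179. ] grasp [ 0.5538 -0.3403  0.1291] q [ 57.  26. -36.  90.  16.  68. 109.] F [-0.2  0.3  0.3] w 0.0109 g 25.0
tcp goal [ 0.473  -0.109   0.2835] now axes [0.0752 0.2321 0.0074] goal axes [0.0729 0.2327 0.0091] turn [-0.003  0.011 -0.01 ]
```

>>> send_rows:
  xyz:
    - [0.0125, 0.0387, 0]
    - [0.0125, 0.0387, 0]
    - [0.0125, 0.0387, 0]
    - [0.0125, 0.0387, 0]
    - [0.0125, 0.0387, 0]
    - [0.0125, 0.0387, 0]
    - [0, 0, 0.01]
    - [0, 0, 0.01]
    - [0, 0, 0.01]
    - [0, 0, 0]
    - [0, 0, 0]
  rotation:
    - [0, 0, 0]
    - [0, 0.01, 0]
    - [0, 0, 0]
    - [0, 0, 0]
    - [0, 0, 0]
    - [0, 0, 0]
    - [0, 0, 0]
    - [0, 0, 0]
    - [0, 0, 0]
    - [0, 0, 0]
    - [0, 0, 0]
  jaw: [0, 0, 0, 0, 0, 0, 0, 0, 0, 0, 0]

```text
time_s: 37.9
tool_pos: [0.4714, -0.1093, 0.2575]
tool_rot: [179.9, -0.4, -179.1]
force: [0.1, 0.6, 0.5]
grip_width: 0.0117
grasp_force: 25.0
```

```bash
python3 -c "
from h import *
st(); go((.473,-.109,.098),181.5,0)
"
```

```text
t 37.9 tcp [ 0.4714 -0.1093  0.2575] [ 179.9   -0.4 -179.1] grasp [ 0.4703 -0.1089  0.094 ] q [ 52.  10. -45. 115.   8.  59.  95.] F [0.1 0.6 0.5] w 0.0117 g 25.0
tcp goal [ 0.473  -0.109   0.2615] now axes [-0.0016  0.0003 -0.0041] goal axes [-0.0016  0.0003 -0.004 ] turn [ 0.003 -0.006 -0.011]
```

>>> send_rows:
  xyz:
    - [-0.0015, 0, -0.003]
    - [0, 0, 0]
    - [0, 0, 0]
    - [0, 0, 0]
    - [0, 0, 0]
    - [0, 0, -0.03]
    - [0, 0, -0.02]
    - [-0.006, -0.038, 0]
    - [-0.006, -0.038, 0]
    - [-0.006, -0.038, 0]
    - [-0.006, -0.038, 0]
    - [-0.006, -0.038, 0]
    - [0, 0, 0.04]
    - [0, 0, 0.03]
    - [0, 0, 0]
    - [0, 0, 0]
  rotation:
    - [0, 0, 0]
    - [0, 0, 0]
    - [0, 0, 0]
    - [0, 0, 0]
    - [0, 0, 0]
    - [0, 0, 0]
    - [0, 0, 0]
    - [0, 0, 0]
    - [0, 0, 0]
    - [0, 0, 0]
    - [0, 0, 0]
    - [0, 0, 0]
    - [0, 0, 0]
    - [0, 0, 0]
    - [0, 0, 0]
    - [0, 0, 0]
  jaw: [0, 0, 0.38, 0.38, 0.38, 0.38, 0.38, 0.38, 0.38, 0.38, 0.38, 0.38, 0.38, 0.38, 0.38, 0.38]

```text
time_s: 39.5
tool_pos: [0.506, -0.2976, 0.2409]
tool_rot: [179.9, -0.3, -179.0]
force: [0.5, -0.2, 0.1]
grip_width: 0.0333
grasp_force: 0.0
```

```bash
python3 -c "
from h import *
st(); go((.5035,-.298,.034),181.5,0)
S=cam('side');print(blobs(S)); [print(fitstand(S,*p)) for p in((.447,.033),(.473,-.107))]
"
```

```text
t 39.5 tcp [ 0.506  -0.2976  0.2409] [ 179.9   -0.3 -179. ] grasp [ 0.5051 -0.2973  0.0774] q [ 58.  23. -36. 102.  15.  61. 107.] F [ 0.5 -0.2  0.1] w 0.0333 g 0.0
tcp goal [ 0.5035 -0.298   0.1975] now axes [ 0.0023 -0.0005  0.0434] goal axes [ 0.0025 -0.0003  0.0434] turn [ 0.002 -0.006 -0.009]
[('cu', [0.4623, -0.3523], 17), ('si', [0.4619, -0.3004], 37)]
(array([0.44766736, 0.03298494]), np.float64(0.3493255671367259))
(array([0.94195508, 2.57838086]), np.float64(1.0))
```

>>> send_rows:
  xyz:
    - [0.001, 0, 0.025]
    - [0, 0, 0.0185]
    - [0, 0, 0]
    - [0, 0, 0]
    - [0, 0, 0]
    - [0, 0, 0]
    - [0, 0, 0]
    - [0, 0, 0]
    - [0, 0, -0.03]
    - [0, 0, -0.03]
    - [0, 0, -0.03]
    - [0, 0, 0]
  rotation:
    - [0, 0, 0]
    - [0, 0, 0]
    - [0, 0, 0]
    - [0, 0, 0]
    - [0, 0, 0]
    - [0, 0, 0]
    - [0, 0, 0]
    - [0, 0, 0]
    - [0, 0, 0]
    - [0, 0, 0]
    - [0, 0, 0]
    - [0, 0, 0]
  jaw: [0.38, 0.38, 0.38, 0, 0, 0, 0, 0, 0, 0, 0, 0]

```text
time_s: 40.75
tool_pos: [0.5068, -0.2983, 0.2916]
tool_rot: [-179.8, 0.0, -179.0]
force: [1.1, -0.6, -0.0]
grip_width: 0.0113
grasp_force: 25.0
```

```bash
python3 -c "
from h import *
st(); go((.450,.031,.125),181.5,0)
S=cam('side');[print(fitstand(S,*p)) for p in((.447,.033),(.473,-.107))]
"
```

```text
t 40.75 tcp [ 0.5068 -0.2983  0.2916] [-179.8    0.  -179. ] grasp [ 0.5069 -0.2989  0.1281] q [ 59.  19. -37.  99.  13.  66. 109.] F [ 1.1 -0.6 -0. ] w 0.0113 g 25.0
tcp goal [0.45   0.031  0.2885] now axes [0.0513 0.3302 0.002 ] goal axes [0.0482 0.3307 0.0031] turn [-0.003  0.001 -0.009]
(array([0.44900229, 0.03355357]), np.float64(0.3580914144533663))
(array([0.94195508, 2.57838086]), np.float64(1.0))
```

```bash
python3 -c "
from h import *
S=cam('side');T=cam('top')
a=S['image'][170:330,170:330];b=T['image'][190:310,160:320]
cv2.imwrite('pics/s9.png',np.hstack([cv2.resize(a,(400,400),interpolation=cv2.INTER_CUBIC),cv2.copyMakeBorder(cv2.resize(b,(400,300),interpolation=cv2.INTER_CUBIC),0,100,0,0,0)]))
print(fitstand(T,.448,.0296))
"
```

```text
(array([0.44798463, 0.02960589]), np.float64(0.1933497536945813))
```

View pics/s9.png

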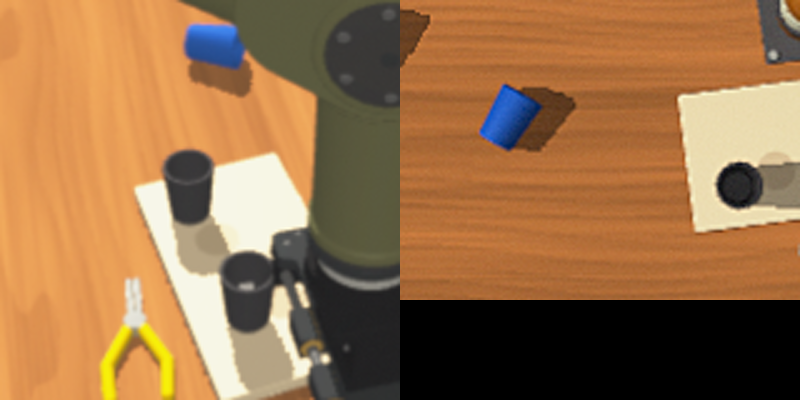

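>>> send_rows:
  xyz:
    - [0.0064, 0.0413, 0]
    - [0.0064, 0.0413, 0]
    - [0.0064, 0.0413, 0]
    - [0.0064, 0.0413, 0]
    - [0.0064, 0.0413, 0]
    - [0.0064, 0.0413, 0]
    - [0.0064, 0.0413, 0]
    - [0.0064, 0.0413, 0]
    - [0, 0, 0.01]
    - [0, 0, 0.01]
    - [0, 0, 0.007]
    - [0, 0, 0]
    - [0, 0, 0]
  rotation:
    - [0, 0, 0]
    - [0, 0, 0]
    - [0, 0, 0]
    - [0, 0, 0]
    - [0, 0, 0]
    - [0, 0, 0]
    - [0, 0, 0]
    - [0, 0, 0]
    - [0, 0, 0]
    - [0, 0, 0]
    - [0, 0, 0]
    - [0, 0, 0]
    - [0, 0, 0]
  jaw: [0, 0, 0, 0, 0, 0, 0, 0, 0, 0, 0, 0, 0]

```text
time_s: 42.2
tool_pos: [0.4484, 0.0306, 0.2604]
tool_rot: [179.9, -0.4, -179.2]
force: [0.1, 0.3, 0.3]
grip_width: 0.0113
grasp_force: 25.0
```

```bash
python3 -c "
from h import *
st(); go((.449,.031,.098),181.5,0)
"
```

```text
t 42.2 tcp [0.4484 0.0306 0.2604] [ 179.9   -0.4 -179.2] grasp [0.4473 0.0309 0.0969] q [ 44.   5. -52. 119.   4.  59.  80.] F [0.1 0.3 0.3] w 0.0113 g 25.0
tcp goal [0.449  0.031  0.2615] now axes [-0.0006  0.0004 -0.0011] goal axes [-0.0006  0.0004 -0.0011] turn [ 0.002 -0.007 -0.012]
```

>>> send_rows:
  xyz:
    - [0, 0, 0]
    - [0, 0, 0]
    - [0, 0, 0]
    - [0, 0, -0.03]
    - [0, 0, -0.02]
    - [-0.0056, -0.0414, 0]
    - [-0.0056, -0.0414, 0]
    - [-0.0056, -0.0414, 0]
    - [-0.0056, -0.0414, 0]
    - [-0.0056, -0.0414, 0]
    - [-0.0056, -0.0414, 0]
    - [-0.0056, -0.0414, 0]
    - [-0.0056, -0.0414, 0]
    - [-0.0056, -0.0414, 0]
    - [0, 0, 0.04]
    - [0, 0, 0.03]
    - [0, 0, 0]
    - [0, 0, 0]
  rotation:
    - [0, 0, 0]
    - [0, 0, 0]
    - [0, 0, 0]
    - [0, 0, 0]
    - [0, 0, 0]
    - [0, 0, 0]
    - [0, 0, 0]
    - [0, 0, 0]
    - [0, 0, 0]
    - [0, 0, 0]
    - [0, 0, 0]
    - [0, 0, 0]
    - [0, 0, 0]
    - [0, 0, 0]
    - [0, 0, 0]
    - [0, 0, 0]
    - [0, 0, 0]
    - [0, 0, 0]
  jaw: [0.38, 0.38, 0.38, 0.38, 0.38, 0.38, 0.38, 0.38, 0.38, 0.38, 0.38, 0.38, 0.38, 0.38, 0.38, 0.38, 0.38, 0.38]

```text
time_s: 44.0
tool_pos: [0.505, -0.3399, 0.2404]
tool_rot: [179.9, -0.3, -179.0]
force: [0.8, 0.3, 0.7]
grip_width: 0.0334
grasp_force: 0.0
```

```bash
python3 -c "
from h import *
st(); go((.505,-.341,.034),181.5,0)
S=cam('side');T=cam('top');print(blobs(S),fitstand(S,.447,.033),fitstand(T,.449,.031))
"
```

```text
t 44.0 tcp [ 0.505  -0.3399  0.2404] [ 179.9   -0.3 -179. ] grasp [ 0.504  -0.3396  0.077 ] q [ 59.  25. -34.  98.  16.  62. 111.] F [0.8 0.3 0.7] w 0.0334 g 0.0
tcp goal [ 0.505  -0.341   0.1975] now axes [-0.0003 -0.0012  0.0429] goal axes [-0.     -0.0011  0.0429] turn [ 0.002 -0.006 -0.009]
[('cu', [0.4617, -0.3522], 15), ('si', [0.4619, -0.3004], 37)] (array([0.44766736, 0.03298494]), np.float64(0.3493255671367259)) (array([0.44749903, 0.02999179]), np.float64(0.3171195652173913))
```

>>> send_rows:
  xyz:
    - [0, -0.001, 0.025]
    - [0, 0, 0.018]
    - [0, 0, 0]
    - [0, 0, 0]
    - [0, 0, 0]
    - [0, 0, 0]
    - [0, 0, 0]
    - [0, 0, 0]
    - [0, 0, -0.03]
    - [0, 0, -0.03]
    - [0, 0, -0.03]
    - [0, 0, 0]
  rotation:
    - [0, 0, 0]
    - [0, 0, 0]
    - [0, 0, 0]
    - [0, 0, 0]
    - [0, 0, 0]
    - [0, 0, 0]
    - [0, 0, 0]
    - [0, 0, 0]
    - [0, 0, 0]
    - [0, 0, 0]
    - [0, 0, 0]
    - [0, 0, 0]
  jaw: [0.38, 0.38, 0.38, 0, 0, 0, 0, 0, 0, 0, 0, 0]

```text
time_s: 45.3
tool_pos: [0.5067, -0.3416, 0.2918]
tool_rot: [-179.8, 0.0, -179.0]
force: [0.9, -0.3, 0.4]
grip_width: 0.011
grasp_force: 25.0
```

```bash
python3 -c "
from h import *
st(); go((.449,.031,.125),181.5,0)
S=cam('side');T=cam('top');print(fitstand(S,.447,.033),fitstand(T,.449,.031))
"
```

```text
t 45.3 tcp [ 0.5067 -0.3416  0.2918] [-179.8    0.  -179. ] grasp [ 0.5068 -0.3422  0.1283] q [ 60.  22. -35.  96.  14.  67. 112.] F [ 0.9 -0.3  0.4] w 0.011 g 25.0
tcp goal [0.449  0.031  0.2885] now axes [0.0515 0.3735 0.0019] goal axes [0.0479 0.374  0.0033] turn [-0.004  0.001 -0.01 ]
(array([0.44900229, 0.03355357]), np.float64(0.3580914144533663)) (array([0.44749903, 0.02999179]), np.float64(0.3171195652173913))
```

>>> send_rows:
  xyz:
    - [0.0057, 0.0415, 0]
    - [0.0057, 0.0415, 0]
    - [0.0057, 0.0415, 0]
    - [0.0057, 0.0415, 0]
    - [0.0057, 0.0415, 0]
    - [0.0057, 0.0415, 0]
    - [0.0057, 0.0415, 0]
    - [0.0057, 0.0415, 0]
    - [0.0057, 0.0415, 0]
    - [0, 0, 0.01]
    - [0, 0, 0.01]
    - [0, 0, 0.007]
    - [0, 0, 0]
    - [0, 0, 0]
  rotation:
    - [0, 0, 0]
    - [0, 0, 0]
    - [0, 0, 0]
    - [0, 0, 0]
    - [0, 0, 0]
    - [0, 0, 0]
    - [0, 0, 0]
    - [0, 0, 0]
    - [0, 0, 0]
    - [0, 0, 0]
    - [0, 0, 0]
    - [0, 0, 0]
    - [0, 0, 0]
    - [0, 0, 0]
  jaw: [0, 0, 0, 0, 0, 0, 0, 0, 0, 0, 0, 0, 0, 0]

```text
time_s: 46.8
tool_pos: [0.4475, 0.0305, 0.2604]
tool_rot: [179.9, -0.4, -179.2]
force: [0.1, -0.3, -0.4]
grip_width: 0.0114
grasp_force: 25.0
```

```bash
python3 -c "
from h import *
st(); go((.449,.031,.098),181.5,0); go((.636,-.0445,.26),181.5,0)
"
```

```text
t 46.8 tcp [0.4475 0.0305 0.2604] [ 179.9   -0.4 -179.2] grasp [0.4464 0.0308 0.0969] q [ 44.   5. -52. 119.   4.  59.  81.] F [ 0.1 -0.3 -0.4] w 0.0114 g 25.0
tcp goal [0.449  0.031  0.2615] now axes [-0.0015  0.0005 -0.0011] goal axes [-0.0015  0.0005 -0.0011] turn [ 0.002 -0.007 -0.012]
tcp goal [ 0.636  -0.0445  0.4235] now axes [-0.1863 -0.0774 -0.1645] goal axes [-0.1865 -0.0799 -0.1631] turn [ 0.002 -0.007 -0.012]
```

>>> send_rows:
  xyz:
    - [-0.0015, 0, 0]
    - [0, 0, 0]
    - [0, 0, 0]
    - [0, 0, 0]
    - [0, 0, -0.025]
    - [0, 0, -0.04]
    - [0, 0, -0.05]
    - [0, 0, -0.05]
    - [-0.0372, -0.0155, 0]
    - [-0.0372, -0.0155, 0]
    - [-0.0372, -0.0155, 0]
    - [-0.0372, -0.0155, 0]
    - [-0.0372, -0.0155, 0]
    - [0, 0, 0]
    - [0, 0, 0]
  rotation:
    - [0, 0, 0]
    - [0, 0, 0]
    - [0, 0, 0]
    - [0, 0, 0]
    - [0, 0, 0]
    - [0, 0, 0]
    - [0, 0, 0]
    - [0, 0, 0]
    - [0, 0, 0]
    - [0, 0, 0]
    - [0, 0, 0]
    - [0, 0, 0]
    - [0, 0, 0]
    - [0, 0, 0]
    - [0, 0, 0]
  jaw: [0, 0.38, 0.38, 0.38, 0.38, 0.38, 0.38, 0, 0, 0, 0, 0, 0, 0, 0]

```text
time_s: 48.3
tool_pos: [0.6376, -0.0434, 0.4234]
tool_rot: [179.8, -0.4, -179.1]
force: [-0.0, 0.2, 0.1]
grip_width: 0.0001
grasp_force: 0.0
```

```bash
python3 -c "
from h import *
st(); go((.636,-.0445,.215),181.5,0)
S=cam('side');T=cam('top')
a=S['image'][190:330,180:350];b=T['image'][150:290,260:400]
cv2.imwrite('pics/s10.png',np.hstack([cv2.resize(a,(425,350),interpolation=cv2.INTER_CUBIC),cv2.resize(b,(350,350),interpolation=cv2.INTER_CUBIC)]))
"
```

```text
t 48.3 tcp [ 0.6376 -0.0434  0.4234] [ 179.8   -0.4 -179.1] grasp [ 0.6363 -0.0429  0.2599] q [ 39.  24. -50.  82.  18.  83.  80.] F [-0.   0.2  0.1] w 0.0001 g 0.0
tcp goal [ 0.636  -0.0445  0.3785] now axes [ 0.0012 -0.0012  0.0449] goal axes [ 0.0016 -0.001   0.0449] turn [ 0.004 -0.008 -0.01 ]
```

View pics/s10.png

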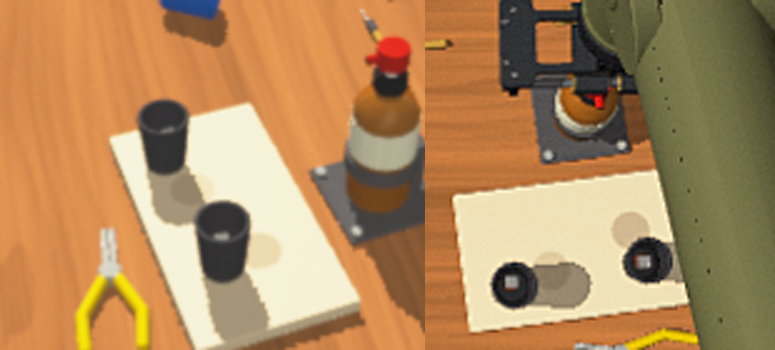

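>>> send_rows:
  xyz:
    - [0.001, -0.001, 0.03]
    - [0, 0, 0.015]
    - [0, 0, 0.006]
    - [0, 0, 0.004]
    - [0, 0, 0.003]
    - [0, 0, 0.002]
    - [0, 0, 0.002]
    - [0, 0, 0]
  rotation:
    - [0, 0, 0]
    - [0, 0, 0]
    - [0, 0, 0]
    - [0, 0, 0]
    - [0, 0, 0]
    - [0, 0, 0]
    - [0, 0, 0]
    - [0, 0, 0]
  jaw: [0, 0, 0, 0, 0, 0, 0, 0]

```text
time_s: 49.2
tool_pos: [0.6357, -0.0438, 0.3638]
tool_rot: [180.0, -0.3, -179.0]
force: [-2.9, -0.7, 6.2]
grip_width: 0.0004
grasp_force: 3.0
```

```bash
python3 -c "
from h import *
st()
"
```

```text
t 49.2 tcp [ 0.6357 -0.0438  0.3638] [ 180.    -0.3 -179. ] grasp [ 0.6349 -0.0437  0.2003] q [ 39.  25. -49.  87.  19.  77.  79.] F [-2.9 -0.7  6.2] w 0.0004 g 3.0
```

>>> send_rows:
  xyz:
    - [0, 0, 0.002]
    - [0, 0, 0.002]
    - [0, 0, 0.001]
    - [0, 0, 0]
    - [0, 0, 0]
  rotation:
    - [0, 0, 0]
    - [0, 0, 0]
    - [0, 0, 0]
    - [0, 0, 0]
    - [0, 0, 0]
  jaw: [0, 0, 0, 0, 0]

```text
time_s: 49.7
tool_pos: [0.6357, -0.0437, 0.3606]
tool_rot: [180.0, -0.3, -179.1]
force: [-6.4, 0.3, 12.3]
grip_width: 0.0005
grasp_force: 6.4
```

```bash
python3 -c "
from h import *
st()
"
```

```text
t 49.7 tcp [ 0.6357 -0.0437  0.3606] [ 180.    -0.3 -179.1] grasp [ 0.635  -0.0437  0.1971] q [ 39.  26. -49.  87.  19.  77.  79.] F [-6.4  0.3 12.3] w 0.0005 g 6.4
```

>>> send_rows:
  xyz:
    - [0, 0, 0.0015]
    - [0, 0, 0]
    - [0, 0, 0]
  rotation:
    - [0, 0, 0]
    - [0, 0, 0]
    - [0, 0, 0]
  jaw: [0, 0, 0]

```text
time_s: 50.0
tool_pos: [0.6357, -0.0435, 0.3605]
tool_rot: [-180.0, -0.2, -179.1]
force: [-8.3, -1.2, 18.3]
grip_width: 0.0007
grasp_force: 9.5
```

>>> send_rows:
  xyz:
    - [0, 0, -0.01]
    - [0, 0, -0.02]
    - [0, 0, -0.04]
    - [0, 0, -0.04]
    - [0, 0, 0]
    - [0, 0, 0]
    - [0, 0, 0]
    - [0, 0, 0]
    - [0, 0, 0]
  rotation:
    - [0, 0, 0]
    - [0, 0, 0]
    - [0, 0, 0]
    - [0, 0, 0]
    - [0, 0, 0]
    - [0, 0, 0]
    - [0, 0, 0]
    - [0, 0, 0]
    - [0, 0, 0]
  jaw: [0, 0, 0, 0, 0, 0, 0, 0, 0]

```text
time_s: 50.9
tool_pos: [0.6362, -0.0443, 0.465]
tool_rot: [179.9, -0.4, -179.0]
force: [-0.3, -0.4, 0.2]
grip_width: 0.0004
grasp_force: 0.0
```

```bash
python3 -c "
from h import *
st()
S=cam('side');T=cam('top'); print(fitstand(S,.447,.033),fitstand(T,.449,.031),fitstand(S,.4737,-.107))
c=S;im=c['image'].astype(int);m=((im[...,2]>150)&(im[...,1]<50)&(im[...,0]<60)).astype(np.uint8);n,l,s,ce=cv2.connectedComponentsWithStats(m);k=1+s[1:,4].argmax();print(s[k],ce[k])
"
```

```text
t 50.9 tcp [ 0.6362 -0.0443  0.465 ] [ 179.9   -0.4 -179. ] grasp [ 0.635  -0.0441  0.3015] q [ 39.  23. -50.  78.  17.  87.  81.] F [-0.3 -0.4  0.2] w 0.0004 g 0.0
(array([0.4475307 , 0.03281979]), np.float64(0.3058684054534677)) (array([0.44748364, 0.0290041 ]), np.float64(0.36990950226244346)) (array([ 0.47404567, -0.10755339]), np.float64(0.36909138655462187))
[327 206  16   9  84] [336.27380952 209.85714286]
```

```bash
python3 -c "
from cell import env
print(env.sign_off())"
```

```text
the job is handed in; nothing more can be done
None
```

I handed the job in at about 51 s: only two dark crucibles were present; both stand on the board with one copper and one silver piece each, the cap was pressed to its stop and came back up, and the spares stayed in the tray; the hand-in gave no verdict.

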